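Weigh out a batch of steel offcuts on the spring scale

TASK

Weigh out a batch of metal offcuts on the green spring scale. With the pan still empty, free the clamp lever of the index carriage, slide the carriage until its white line stands at the yellow clip, and clamp it again, lever fully home. Then put offcuts in the pan until the red needle rests within the carriage's green band, put every offcut you do not need in the red scrap bin so that none is left on the bench, and leave the spray can, grinder and wrench where they are.

Things in the scene. Friction and masses are not known exactly. Their poses are not given: they have to be found in the camera images.
- scale: Green spring parts scale fixed to the bench, 310 (x) x 290 (y) mm. Origin: centre of its underside, on the bench; x from the pan (robot side) to the rail (far side), y along the rail, z up. Housing top z=48 mm. A bridge on the far side (x 60 to 160 mm, top z=75 mm, white dial strip, a tick every 10 mm) carries a steel rail along y at x=115 mm, on which the index carriage runs.
- pan_floor (a point): Centre of the upper face of the aluminium pan's floor; axes as the scale's. Inside 192 (x) x 262 (y) mm, rim 17 mm above this floor. The empty pan's floor is 87 mm above the bench; it sinks on a spring 20 mm per kg, stays level, and bottoms out at 26.5 mm.
- needle (a joint): Reading of the red needle, m along +y of the scale: 0 with an empty pan (at scale y=-100 mm). Geared 8 to 1 to the pan: 160 mm per kg, so a T-bar moves it about 48 mm and a flat bar about 16 mm. Settles within 1 s.
- needle_tip (a point): Tip of the red needle, next to the green band of the index carriage when it stands there. It takes no contact.
- carriage (a joint): Position of the black index carriage along the rail, m, 0 to 0.2, growing towards +y of the scale, same zero and scale as the needle: needle = carriage means the needle is at the middle of the green band. Slides with about 1 N when the clamp is off; held by friction (over 25 N) when on.
- index (a point): Outer end of the white index line on the carriage (middle of the carriage, 37 mm to +x of the rail's middle, 17 mm above the bridge). Carriage 52 (x) x 44 (y) mm; the green band on its pan side is 24 mm wide, centred on this line. Axes as the scale's.
- mark: Yellow clip on the far edge of the bridge, 12 mm wide with a 4 mm wide pointer: where the index line must stand (same y in the scale's frame). Origin: middle of its pointer's underside; axes as the scale's. Fixed; takes no contact.
- lever (a joint): Clamp lever on the carriage, rad, 0 to 1.0. 0 = clamped (leans 0.5 rad from upright to +x of the scale, away from the robot); 1.0 = free (leans 0.5 rad to -x, towards the robot). Its axis runs along y. The clamp bites progressively below about 0.7; 1 to 4 N at the knob move it, and it stays where left.
- lever_pivot (a point): Pivot of the clamp lever, on the carriage, 34 mm above the bridge, on its axis (along y).
- lever_knob (a point): Centre of the lever's red cross handle, a cylinder of 20 mm diameter and 32 mm length along y with flat ends, 65 mm from the pivot. It can be pinched at its flat ends from above, to swing the lever along its arc or to slide the carriage, or be pushed.
- bin: Red open scrap bin fixed to the bench, 250 (x) x 220 (y) x 65 mm high, walls and floor 4 mm. Origin: centre of its underside.
- tee0: T-bar steel offcut, dark grey, 300 g give or take 7 %: flange 80 x 40 mm and 7 mm thick lying flat, with an upright web 9 mm thick along its middle that rises from 7 to 29 mm above the underside. Origin: centre of the underside; x along the 80 mm length, y across the web, z up. Some of tee0..tee4 may be absent (None throughout).
- tee1: T-bar steel offcut, dark grey, 300 g give or take 7 %: flange 80 x 40 mm and 7 mm thick lying flat, with an upright web 9 mm thick along its middle that rises from 7 to 29 mm above the underside. Origin: centre of the underside; x along the 80 mm length, y across the web, z up. Some of tee0..tee4 may be absent (None throughout).
- tee2: T-bar steel offcut, dark grey, 300 g give or take 7 %: flange 80 x 40 mm and 7 mm thick lying flat, with an upright web 9 mm thick along its middle that rises from 7 to 29 mm above the underside. Origin: centre of the underside; x along the 80 mm length, y across the web, z up. Some of tee0..tee4 may be absent (None throughout).
- tee3: T-bar steel offcut, dark grey, 300 g give or take 7 %: flange 80 x 40 mm and 7 mm thick lying flat, with an upright web 9 mm thick along its middle that rises from 7 to 29 mm above the underside. Origin: centre of the underside; x along the 80 mm length, y across the web, z up. Some of tee0..tee4 may be absent (None throughout).
- tee4: T-bar steel offcut, dark grey, 300 g give or take 7 %: flange 80 x 40 mm and 7 mm thick lying flat, with an upright web 9 mm thick along its middle that rises from 7 to 29 mm above the underside. Origin: centre of the underside; x along the 80 mm length, y across the web, z up. Some of tee0..tee4 may be absent (None throughout).
- flat0: Flat copper-coloured bar offcut 66 x 20 x 11 mm, 100 g give or take 7 %. Origin: centre of the underside; x along its length, y across the 20 mm, z up.
- flat1: Flat copper-coloured bar offcut 66 x 20 x 11 mm, 100 g give or take 7 %. Origin: centre of the underside; x along its length, y across the 20 mm, z up.
- flat2: Flat copper-coloured bar offcut 66 x 20 x 11 mm, 100 g give or take 7 %. Origin: centre of the underside; x along its length, y across the 20 mm, z up.
- spray: Blue spray can with red cap, 58 mm diameter, 190 mm high, standing; bystander. Origin: centre of its underside.
- grinder: Blue angle grinder with a black disc on top, about 310 mm long along x, 2 kg, lying beyond the offcuts; bystander. Origin: below its head (the disc), on the bench.
- wrench: Steel wrench 200 mm long lying beyond the scale; bystander. Origin: middle of its underside.

How it is judged:
By the outcome, as a careful person would: the job done as asked, in the order asked, and still so for the second after the job is handed in, with the robot touching nothing.
Of tee0, tee1, tee2, tee3, tee4 only 3 to 5 are there at a start; the rules pass over those that are not, and their reading is None.
At some moment in a run one of tee0, tee1, tee2, tee3, tee4, flat0, flat1, flat2 may be knocked a few centimetres aside while the robot is not near it.
Once in a run the grip may slacken for a moment while it holds something.
It also fails if it takes over 210 s, if anything falls off the work surface, if the arm or the gripper's body presses on something with over 40 N, if the wrist force passes 120 N, or if a joint passes its speed limit or range.

ROBOT

A 6-joint arm with a two-finger parallel gripper is mounted at the origin on the work surface. World frame = base frame: x ahead of the robot, y to its left, z up, the work surface at z = 0. Lengths are in m, angles in degrees, forces in N, time in s.
With the tool pointing down it reaches from about 0.25 to 0.725 m from the base axis. Payload 9.7 kg.
Tool frame: the origin (TCP) lies between the finger pads; the fingertips stand 25 mm ahead of it and the grasp point (between the pads) lies 6 mm ahead of it; z points along the fingers, y is the line along which they close (so a half turn about z gives the same grasp; the last joint's range is limited). The gripper opens to 85 mm and grips with 20 to 120 N. Pads are 22 mm wide; open, the fingers measure 114 mm over their backs; the gripper's body (76 mm by 85 mm) begins 54 mm behind the grasp point. The pads swing forward as they close: fully open they stand 13 mm farther back than shut.
Start: joints at [-69.271, 4.979, 10.078, 95.1, 0, 90], TCP at [0.195, -0.514, 0.256] pointing down, gripper open.
Joint ranges: [-179.16, 179.16], [-48.56, 103.87], [-65.8, 70.77], [-126.05, 130.52], [-82.76, 87.17], [-180, 180]. Speed limits (degrees/s): [127.2, 127.2, 147.25, 180, 180, 180].

INTERFACE

Orientations are given as [roll, pitch, yaw] about the fixed x, y, z axes, in that order (R = Rz(yaw) Ry(pitch) Rx(roll)).
In Python, from workcell import bot, eyes, order, get_obs gives the robot as it stands (bot), with the cameras (eyes), the job (order) and the readings as plain functions.
- The arm moves only by the shell command python3 drive.py FILE [FORCE], which reads ROWS from the file FILE. ROWS is 1 to 5 rows, one to a line, with the numbers parted by commas; each row has 5 numbers: dx, dy, dz in m, then a turn about the tool's z in degrees, then the finger opening in m; each row is the pose to reach, as a shift and turn from the pose commanded when the command began, along the tool's axes at that moment; what a row does not reach only later rows make up. A row lasts 1/12 s, in which the tool goes at most 0.0417 m and 7.16 degrees, less where a joint would pass 70% of its speed; a pose out of reach is approached as far as the arm can. The fingers move at their own pace and stop on an object; FORCE is the grip in N (left out, the last holds). Time passes only in rows, so rows that do not move let the fingers close. It prints the time, the measured TCP pose, the force, the opening and the grip force at its end. Input that does not fit is refused with a message, and nothing moves.
- get_obs(): the state, without advancing time (a new reading comes with each control period).
- eyes.camera(name): name is "side" or "top"; returns the picture (480x640x3 uint8, blue, green, red); there is no depth.
- eyes.camera_info(name): a dict with "mtx" (3x3 intrinsics, pixels), "k1" (the pictures are not rectified: a ray, as slopes to the right and down, at radius r is drawn at 1 + k1 r^2 times it, then the intrinsics apply), "extrinsics" (4x4, takes a point from camera to world coordinates). Camera axes: x right, y down, z forward; pixel columns grow to the right and rows downward; lengths in m; the calibration is good to about 2 mm. A picture is of the moment at which its call begins. camera_info takes no time and is no camera call.
- order.job_done(): hands the job in; it is judged then, once.
The state is a dict: "time": time; "q": joint angles; "qd": joint speeds; "joint_efforts": joint torques, N m; "ee_pos": TCP position; "tcp_rot": TCP orientation; "wrist_force": force on the tool from outside, world axes, zero at the start; "torque": the same for the moment, N m; "opening": finger opening in m; "grasp_force": force on a finger pad.
Only numpy, scipy, OpenCV 4.12 (cv2) and the standard library are available. Lean on these libraries where they do the work, as an engineer would, in place of code of your own. Each camera call takes 0.05 s, during which the arm holds its last target. There are 200 camera calls.

## Working session

There is one attempt and no reset: what is moved stays moved. The work goes in short steps, Python scripts to look and compute and a shell command to move; the robot and the scene stay as the last step left them, time stands still between calls to the robot, and variables do not carry over. Pictures are saved under pics/ and viewed, at most 14 in all, crops included, and the job is handed in when it is done.

```bash
ls; mkdir -p pics; python3 - <<'E'
from workcell import bot, eyes, order, get_obs
import cv2,numpy as np
for n in("top","side"):
    cv2.imwrite(f"pics/{n}0.png",eyes.camera(n)); i=eyes.camera_info(n); print(n,np.round(i["mtx"],2).tolist(),i["k1"],np.round(i["extrinsics"],4).tolist())
o=get_obs();print({k:np.round(v,3).tolist() for k,v in o.items()})
E
```

```text
drive.py
pics
workcell.py
top [[544.48, 0.0, 324.04], [0.0, 544.48, 227.51], [0.0, 0.0, 1.0]] -0.16914943111222505 [[-0.0193, -0.9924, 0.1212, 0.445], [-0.9998, 0.0198, 0.0029, -0.0136], [-0.0053, -0.1211, -0.9926, 1.3407], [0.0, 0.0, 0.0, 1.0]]
side [[445.15, 0.0, 322.5], [0.0, 445.15, 240.56], [0.0, 0.0, 1.0]] -0.10987548625360188 [[0.9669, -0.1771, 0.1835, 0.452], [-0.2542, -0.6115, 0.7493, -0.7161], [-0.0204, -0.7712, -0.6363, 0.7237], [0.0, 0.0, 0.0, 1.0]]
{'time': 0.1, 'q': [-69.273, 5.006, 10.04, 95.1, 0.002, 89.999], 'qd': [0.027, -0.047, 0.136, 0.063, -0.06, 0.009], 'joint_efforts': [-0.0, -52.156, 46.565, 0.016, 0.0, 0.0], 'ee_pos': [0.195, -0.514, 0.256], 'tcp_rot': [-179.935, -0.002, 20.728], 'wrist_force': [0.498, -0.36, 0.608], 'torque': [-0.006, 0.006, -0.019], 'grasp_force': 0.0, 'opening': 0.086}
```

View pics/top0.png

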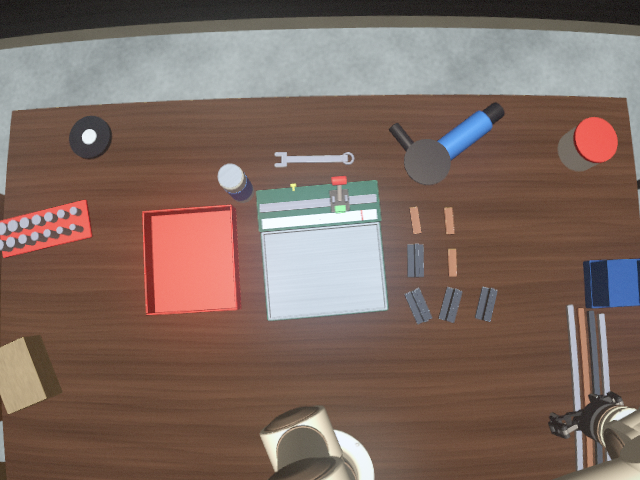

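View pics/side0.png

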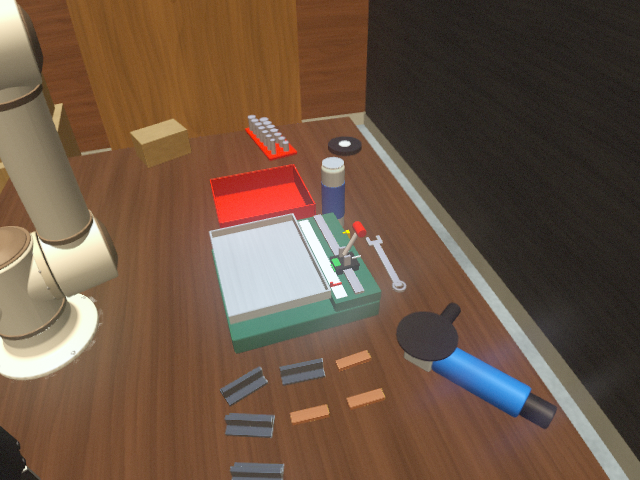

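The top view shows the bin at about (190,260), the scale at (322,250) and the carriage at (340,205) with its red knob at (339,181). The yellow clip is at (293,187). There are four tees near (416,260), (418,306), (451,304) and (487,304), and three flats near (416,220), (449,220) and (452,262). The side view shows all of these too.

```bash
cat > h.py <<'E'
from workcell import bot, eyes, order, get_obs
import cv2,numpy as np
INF={n:eyes.camera_info(n) for n in("top","side")}
def ray(n,p):
    i=INF[n];u=cv2.undistortPoints(np.array([[p]],float),i["mtx"],np.array([i["k1"],0,0,0.]))[0,0]
    E=np.array(i["extrinsics"]);d=E[:3,:3]@np.array([*u,1]);return E[:3,3],d/np.linalg.norm(d)
def plane(n,p,z):
    o,d=ray(n,p);return o+d*(z-o[2])/d[2]
def tri(pt,ps):
    (a,d),(b,e)=ray("top",pt),ray("side",ps)
    s=np.linalg.lstsq(np.c_[d,-e],b-a,rcond=None)[0];P,Q=a+s[0]*d,b+s[1]*e
    return (P+Q)/2,np.linalg.norm(P-Q)
def proj(n,P):
    i=INF[n];E=np.linalg.inv(np.array(i["extrinsics"]));r=cv2.Rodrigues(E[:3,:3])[0]
    return cv2.projectPoints(np.array([P],float),r,E[:3,3],i["mtx"],np.array([i["k1"],0,0,0.]))[0][0,0]
def blobs(img,kind,amin=20,roi=None):
    h=cv2.cvtColor(img,cv2.COLOR_BGR2HSV);H,S,V=[h[...,k].astype(int) for k in range(3)]
    m={"copper":(H>5)&(H<15)&(S>110)&(V>135),"red":((H<5)|(H>174))&(S>150)&(V>90),
       "yellow":(H>22)&(H<36)&(S>130)&(V>120),"dark":(S<90)&(V<115)&(V>25),"green":(H>50)&(H<75)&(S>130)&(V>120),
       "white":(S<30)&(V>200)}[kind].astype(np.uint8)
    if roi is not None:
        q=np.zeros_like(m);x0,y0,x1,y1=roi;q[y0:y1,x0:x1]=1;m*=q
    m=cv2.morphologyEx(m,cv2.MORPH_CLOSE,np.ones((3,3)))if kind in("dark","copper") else m
    out=[]
    for c in cv2.findContours(m,cv2.RETR_EXTERNAL,cv2.CHAIN_APPROX_NONE)[0]:
        M=cv2.moments(c);a=len(c) if M["m00"]==0 else M["m00"]
        if a<amin: continue
        ctr=(M["m10"]/M["m00"],M["m01"]/M["m00"]) if M["m00"] else tuple(c[:,0].mean(0))
        out.append((ctr,cv2.minAreaRect(c),a))
    return out
def axis(n,rect,z):
    b=cv2.boxPoints(rect);P=np.array([plane(n,p,z) for p in b]);e=[P[1]-P[0],P[2]-P[1]];L=[np.linalg.norm(v) for v in e]
    k=int(np.argmax(L));return P.mean(0),np.degrees(np.arctan2(e[k][1],e[k][0]))%180,L[k]*1e3,L[1-k]*1e3
E
python3 - <<'E'
from h import *
t=cv2.imread("pics/top0.png");s=cv2.imread("pics/side0.png")
for k,z,rt,rs in(("copper",.011,(395,195,520,335),(200,340,400,478)),("dark",.012,(395,195,520,335),(200,340,320,480)),("red",.1,(255,170,390,235),(300,210,400,310)),("yellow",.075,(255,170,390,235),(320,210,400,310)),("green",.09,(255,170,390,235),(300,210,400,310))):
    print(k)
    for c,r,a in blobs(t,k,3,rt):
        P,an,L,W=axis("top",r,z);print(" T",np.round(c,1),a,np.round(P,3),round(an),round(L),round(W))
    for c,r,a in blobs(s,k,3,rs):
        print(" S",np.round(c,1),a,np.round(plane("side",c,z),3))
a=cv2.resize(t[170:325,250:500],None,fx=3.2,fy=3.2,interpolation=cv2.INTER_CUBIC)
cv2.imwrite("pics/tc.png",a)
a=cv2.resize(s[205:355,200:400],None,fx=4,fy=4,interpolation=cv2.INTER_CUBIC)
cv2.imwrite("pics/sc.png",a)
E
```

```text
copper
 T [448.  261.5] 14 [ 0.517 -0.313  0.011] 178 17 0
 T [456. 255.] 12 [ 0.533 -0.334  0.011] 177 15 0
 S [308.9 414.2] 467.0 [ 0.515 -0.327  0.011]
 S [364.9 398.4] 425.0 [ 0.618 -0.323  0.011]
 S [352.6 360. ] 368.0 [ 0.622 -0.239  0.011]
dark
 T [402.8 330.4] 49.5 [ 0.352 -0.202  0.012] 88 51 12
 T [397.8 313. ] 4 [ 0.395 -0.184  0.012] 25 5 1
 T [398.7 304.8] 3.0 [ 0.414 -0.187  0.012] 122 9 6
 T [495. 300.] 4 [ 0.419 -0.428  0.012] 178 5 0
 T [450.8 310.5] 124.5 [ 0.409 -0.32   0.012] 159 83 33
 T [444.3 290.7] 8.0 [ 0.421 -0.296  0.012] 171 70 10
 T [485.5 303. ] 121.0 [ 0.412 -0.404  0.012] 164 85 42
 T [396.5 256. ] 6 [ 0.533 -0.186  0.012] 89 7 0
 T [414.2 293. ] 1024.5 [ 0.464 -0.233  0.012] 178 196 107
 T [427.6 251.9] 314.5 [ 0.549 -0.262  0.012] 17 98 48
 T [411.2 230.4] 6.5 [ 0.599 -0.224  0.012] 16 33 11
 T [409.  206.2] 258.0 [ 0.649 -0.229  0.012] 98 88 53
 S [276.5 467. ] 6 [ 0.443 -0.404  0.012]
 S [255.2 472.5] 423.0 [ 0.409 -0.405  0.012]
 S [248.3 423.8] 415.0 [ 0.41  -0.318  0.012]
 S [244.7 395.4] 63.0 [ 0.412 -0.262  0.012]
 S [245. 374.] 12 [ 0.418 -0.217  0.012]
 S [239.6 384.6] 373.0 [ 0.406 -0.237  0.012]
 S [289.5 364. ] 6 [ 0.504 -0.216  0.012]
 S [298.7 371.2] 315.0 [ 0.517 -0.237  0.012]
 S [300. 362.] 4 [ 0.524 -0.217  0.012]
 S [305. 361.] 4 [ 0.534 -0.218  0.012]
 S [314. 359.] 4 [ 0.551 -0.218  0.012]
 S [310.8 351.4] 13.0 [ 0.549 -0.199  0.012]
 S [251.  344.5] 363.0 [ 0.439 -0.151  0.012]
red
 S [338.5 283. ] 6 [ 0.629 -0.118  0.1  ]
 S [359.1 228.4] 120.0 [0.723 0.037 0.1  ]
 S [315.  212.5] 6 [0.641 0.125 0.1  ]
 S [301.2 211. ] 4 [0.611 0.14  0.1  ]
yellow
 S [346.6 231.5] 12.5 [0.702 0.065 0.075]
green
 S [332.8 267. ] 12 [ 0.633 -0.06   0.09 ]
 S [335.8 261.7] 31.5 [ 0.644 -0.046  0.09 ]
```

View pics/tc.png

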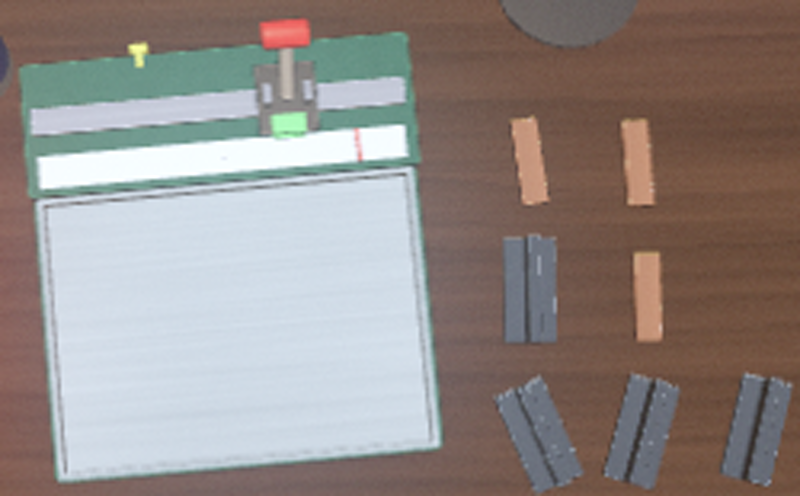

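View pics/sc.png

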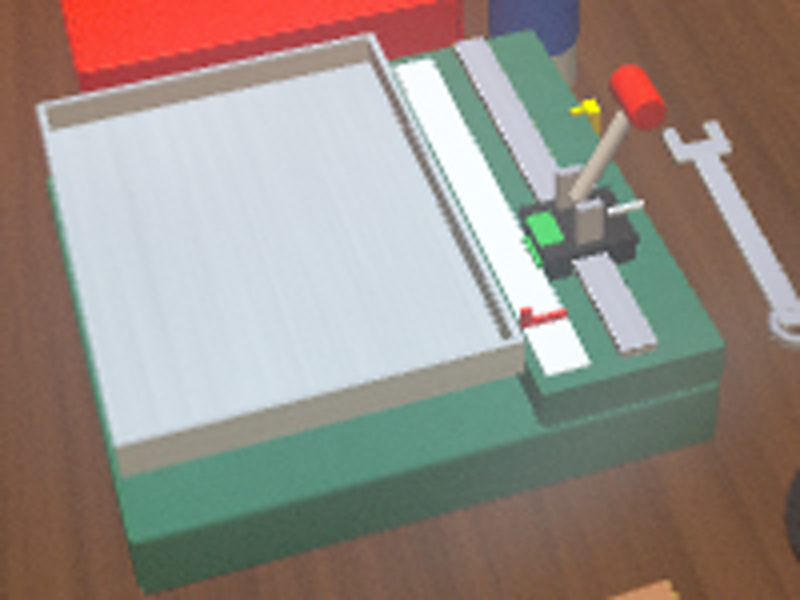

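The crops show the clip at top (293.4,187)/side (346.5,232), the knob at top (339.4,180.6)/side (359.5,229) and the index line end at side (361,256). The far bridge corners are at top (377.5,180.3)/(256.3,190.6) and side (380.5,291.3)/(333.8,213). I'll triangulate these and tune the colour masks for the top view.

```bash
python3 - <<'E'
from h import *
T=lambda x,y:(250+(x+.5)/3.2-.5,170+(y+.5)/3.2-.5);S=lambda x,y:(200+(x+.5)/4-.5,205+(y+.5)/4-.5)
for n,a,b in(("cornR",(408,33),(722,345)),("cornL",(20,66),(535,32)),("knob",(286,34),(638,97)),("clip",(139,48),(592,107)),("panNR",(440,446),(122,443)),("panNL",(58,480),(40,103)),("panFL",(38,200),(376,36)),("panFR",(412,170),(522,345)),("needle",(359,145),(545,318)),("tee_a far",(543,237),(0,0))):
    if b==(0,0):continue
    P,e=tri(T(*a),S(*b));print(n,np.round(P*1e3,1),round(e*1e3,1))
t=cv2.imread("pics/top0.png");h=cv2.cvtColor(t,cv2.COLOR_BGR2HSV)
for p in((339,180),(293,186),(340,209),(362,215),(416,221),(411,260),(452,262),(400,240),(430,300),(488,300),(420,300),(190,260)):print(p,h[p[1],p[0]])
# bin rim corners
for p in((143,209),(233,206),(238,311),(146,315)):print("bin",np.round(plane("top",p,.065)[:2],3))
print("spray",plane("top",(231,172),.19))
E
```

```text
cornR [ 710.5 -138.1   74.7] 0.5
cornL [693.2 150.3  71.4] 1.5
knob [692.8 -45.2 167. ] 1.1
clip [703.1  61.2  77.4] 0.6
panNR [ 410.  -148.8  104.7] 4.8
panNL [390.5 121.2 103.8] 3.0
panFL [589.8 133.8 100.9] 2.6
panFR [ 605.8 -135.2  101.4] 2.0
needle [627.8 -99.1  78.9] 1.8
(339, 180) [  2 123 241]
(293, 186) [ 32  92 243]
(340, 209) [ 65  77 251]
(362, 215) [176  42 243]
(416, 221) [ 10  91 198]
(411, 260) [107  35 131]
(452, 262) [ 10  99 196]
(400, 240) [ 10  64 116]
(430, 300) [  8  86 115]
(488, 300) [109  31 117]
(420, 300) [113  34 128]
(190, 260) [  3 131 245]
bin [0.655 0.428]
bin [0.657 0.206]
bin [0.408 0.195]
bin [0.4   0.417]
spray [0.71105513 0.18954694 0.19      ]
```

Scale yaw is about 3.5° and its origin about (0.542,-0.004). The clip is at scale y≈+55 mm, so the carriage target is about 0.155, and the carriage now stands at about 0.049. Knob height is 167 mm against the expected 166. Next I'll move to above the knob.

```bash
cat > d.py <<'E'
# delta in tool axes to world x y z (m) yaw(deg, mod 180)
import sys
from h import *
a=[float(v) for v in sys.argv[1:]]
from scipy.spatial.transform import Rotation as Ro
o=get_obs();R=Ro.from_euler("xyz",o["tcp_rot"],degrees=True).as_matrix();y=o["tcp_rot"][2]
for i in range(0,len(a),4):
    d=R.T@(np.array(a[i:i+3])-o["ee_pos"]);print("delta",np.round(d,4),"turn",round((y-a[i+3]+90)%180-90,1),"dist",round(float(np.linalg.norm(d)),3))
print("q",np.round(o["q"],0),"t",round(o["time"],2),"f",np.round(o["wrist_force"],1))
E
echo '0.15,-0.063,0,17.2,0.06
0.15,-0.063,0,17.2,0.06
0.15,-0.063,0,17.2,0.06
0.15,-0.063,0,17.2,0.06
0.15,-0.063,0,17.2,0.06' > path.dat && python3 drive.py path.dat 30
for i in 1 2 3; do echo '0.134,-0.111,0,0,0.06
0.134,-0.111,0,0,0.06
0.134,-0.111,0,0,0.06
0.134,-0.111,0,0,0.06
0.134,-0.111,0,0,0.06' > path.dat && python3 drive.py path.dat; done
python3 d.py .693 -.045 .22 3.5 .693 -.045 .171 3.5
```

```text
time: 0.52
ee_pos: [0.3162, -0.3985, 0.2562]
tcp_rot: [-179.9, -0.1, 3.8]
wrist_force: [0.3, 0.1, -0.6]
opening: 0.0602
grasp_force: 0.0
time: 0.93
ee_pos: [0.4427, -0.2798, 0.2557]
tcp_rot: [-179.9, -0.0, 3.8]
wrist_force: [0.9, -0.1, -0.2]
opening: 0.0602
grasp_force: 0.0
time: 1.35
ee_pos: [0.5696, -0.1606, 0.2548]
tcp_rot: [-179.9, 0.0, 3.7]
wrist_force: [0.5, 0.2, -0.5]
opening: 0.0601
grasp_force: 0.0
time: 1.77
ee_pos: [0.6964, -0.0413, 0.2528]
tcp_rot: [-179.9, 0.2, 3.7]
wrist_force: [-0.4, -0.8, -1.2]
opening: 0.0598
grasp_force: 0.0
delta [-0.0035  0.0036  0.0328] turn 0.2 dist 0.033
delta [-0.0034  0.0036  0.0818] turn 0.2 dist 0.082
q [ -3.  27.  37. 100.   0. 173.] t 1.77 f [-0.4 -0.8 -1.2]
```

```bash
for i in 1 2 3 4 5; do echo '0,0,0,-36,0.06
0,0,0,-36,0.06
0,0,0,-36,0.06
0,0,0,-36,0.06
0,0,0,-36,0.06' > path.dat && python3 drive.py path.dat | grep rot; done
python3 d.py .692 -.045 .22 3.5 .692 -.045 .171 3.5
```

```text
tcp_rot: [-180.0, 0.0, 39.7]
tcp_rot: [-180.0, 0.0, 75.5]
tcp_rot: [-179.9, -0.0, 111.3]
tcp_rot: [-180.0, -0.0, 147.1]
tcp_rot: [-180.0, -0.1, -177.1]
delta [0.0011 0.0012 0.0358] turn -0.6 dist 0.036
delta [0.001  0.0012 0.0848] turn -0.6 dist 0.085
q [ -4.  27.  37. 100.  -0.  -7.] t 3.85 f [ 0.7 -0.4  0.7]
```

```bash
echo '0.001,0.001,0.04,-0.6,0.06
0.001,0.001,0.08,-0.6,0.06
0.001,0.001,0.082,-0.6,0.06
0.001,0.001,0.082,-0.6,0.06' > path.dat && python3 drive.py path.dat
echo '0,0,0,0,0.02
0,0,0,0,0.02
0,0,0,0,0.02
0,0,0,0,0.02
0,0,0,0,0.02' > path.dat && python3 drive.py path.dat 30
python3 - <<'E'
from h import *
s=eyes.camera("side");t=eyes.camera("top")
a=np.hstack([cv2.resize(s[180:330,270:400],(400,462)),cv2.resize(t[140:240,280:380],(400,400))[:462]if 0 else cv2.resize(t[140:255,280:380],(400,462))])
cv2.imwrite("pics/g1.png",a)
E
python3 d.py .692 -.045 .173 3.5
```

```text
time: 4.18
ee_pos: [0.6906, -0.0448, 0.1716]
tcp_rot: [180.0, -0.4, -176.8]
wrist_force: [-0.1, -0.1, 1.6]
opening: 0.0601
grasp_force: 0.0
time: 4.6
ee_pos: [0.6938, -0.0447, 0.1782]
tcp_rot: [-179.9, 0.3, -176.8]
wrist_force: [0.8, -1.5, 8.3]
opening: 0.0313
grasp_force: 33.2
delta [ 0.0019 -0.0002  0.0052] turn -0.3 dist 0.005
q [-4. 25. 25. 90. -0. -7.] t 4.7 f [ 0.5 -1.5  6.5]
```

View pics/g1.png

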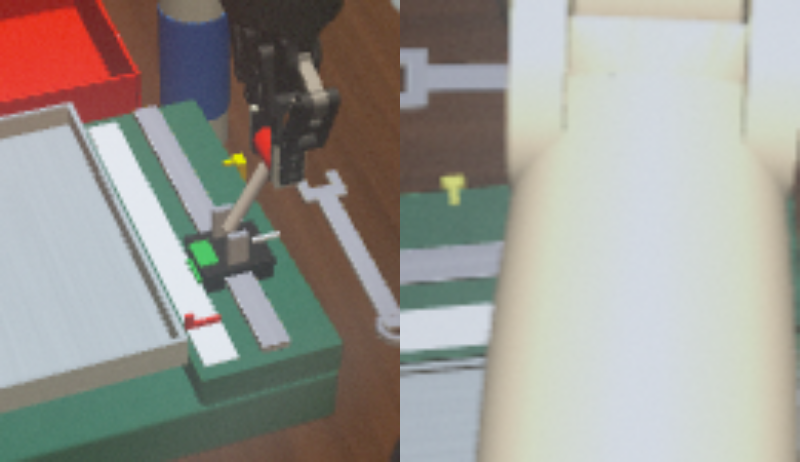

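The jaws hold the knob at its flat ends (opening 31 mm). I'll swing it over along its arc.

```bash
echo '0.015,0,-0.006,0,0.02
0.031,0,-0.008,0,0.02
0.047,0,-0.006,0,0.02
0.0625,0,0,0,0.02
0.065,0,0.001,0,0.02' > path.dat && python3 drive.py path.dat 
echo '0,0,0,0,0.02
0,0,0,0,0.02' > path.dat && python3 drive.py path.dat
```

```text
time: 5.12
ee_pos: [0.6275, -0.0483, 0.1767]
tcp_rot: [-179.9, 0.3, -176.8]
wrist_force: [0.3, -1.0, 7.3]
opening: 0.0311
grasp_force: 32.8
time: 5.28
ee_pos: [0.6282, -0.0482, 0.177]
tcp_rot: [-179.9, 0.3, -176.8]
wrist_force: [-4.5, -1.1, 11.3]
opening: 0.0314
grasp_force: 33.0
```

```bash
echo '0,0.02,0,0,0.02
0,0.04,0,0,0.02
0,0.06,0,0,0.02
0,0.08,0,0,0.02
0,0.1,0,0,0.02' > path.dat && python3 drive.py path.dat 
echo '0,0,0,0,0.02
0,0,0,0,0.02' > path.dat && python3 drive.py path.dat
python3 - <<'E'
from h import *
s=eyes.camera("side");t=eyes.camera("top");cv2.imwrite("pics/s2r.png",s);cv2.imwrite("pics/t2r.png",t)
a=np.hstack([cv2.resize(s[205:275,310:380],(400,400),interpolation=cv2.INTER_CUBIC),cv2.resize(t[160:230,260:330],(400,400),interpolation=cv2.INTER_CUBIC)])
cv2.imwrite("pics/g2.png",a)
E
```

```text
time: 5.7
ee_pos: [0.6222, 0.0525, 0.1774]
tcp_rot: [-180.0, 0.2, -176.8]
wrist_force: [-8.7, -2.8, 15.6]
opening: 0.0315
grasp_force: 33.5
time: 5.87
ee_pos: [0.6221, 0.0535, 0.1774]
tcp_rot: [180.0, 0.2, -176.7]
wrist_force: [-8.8, 0.1, 15.1]
opening: 0.0316
grasp_force: 33.6
```

View pics/g2.png

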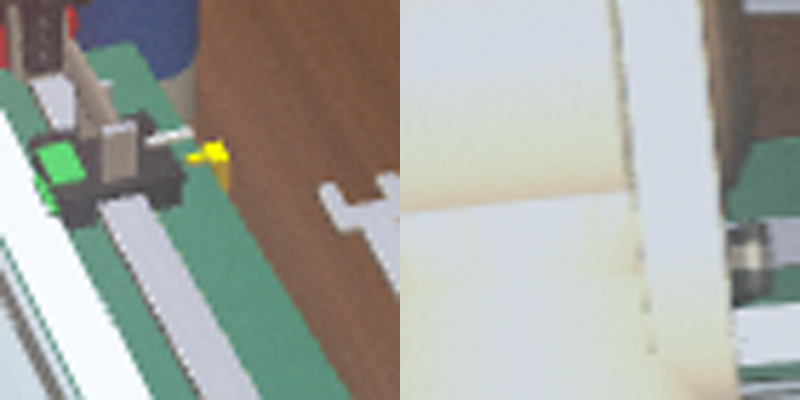

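In the side crop the index line end is at px (343,228) and the clip pointer tip at px (343,232). I'll work out both in the scale frame.

```bash
python3 - <<'E'
from h import *
def sc(P,yaw=3.5):
    a=np.radians(yaw);d=np.array(P[:2])-[.5421,-.0037];return np.round(1e3*np.array([d[0]*np.cos(a)+d[1]*np.sin(a),-d[0]*np.sin(a)+d[1]*np.cos(a)]),1)
k=70/400
C=lambda x,y:(310+(x+.5)*k-.5,205+(y+.5)*k-.5)
S=lambda x,y:(200+(x+.5)/4-.5,205+(y+.5)/4-.5)
print("index0",sc(plane("side",S(641,204),.092)),"index now",sc(plane("side",C(189,133),.092)))
for z in(.075,.077,.080):print("pointer tip",sc(plane("side",C(190,157),z)),"old",sc(plane("side",S(574,109),z)),"body right-top",sc(plane("side",C(228,150),z)))
t=cv2.imread("pics/top0.png").astype(float)
# yellow weight: B low vs G in top
w=np.clip(t[180:200,285:302,1]-t[180:200,285:302,0]-40,0,None)*(t[180:200,285:302,2]>150)
ys,xs=np.mgrid[180:200,285:302];c=((w*xs).sum()/w.sum(),(w*ys).sum()/w.sum());print(c,sc(plane("top",c,.077)),int((w>0).sum()))
h=t[172:190,325:352];w=np.clip(h[...,2]-h[...,1]-60,0,None);ys,xs=np.mgrid[172:190,325:352];c=((w*xs).sum()/w.sum(),(w*ys).sum()/w.sum());print("knob0",c,sc(plane("top",c,.167)))
# needle
h=t[205:230,355:370];w=np.clip(h[...,2]-h[...,1]-20,0,None);ys,xs=np.mgrid[205:230,355:370];c=((w*xs).sum()/w.sum(),(w*ys).sum()/w.sum());print("needle0",c,sc(plane("top",c,.078)))
print("tool",sc(get_obs()["ee_pos"]))
E
```

```text
index0 [153.3 -49.1] index now [152.1  53.9]
pointer tip [154.6  59.2] old [155.5  59.6] body right-top [170.9  58.3]
pointer tip [153.7  56.8] old [154.6  57.3] body right-top [170.   55.9]
pointer tip [152.4  53.3] old [153.3  53.7] body right-top [168.6  52.4]
(np.float64(292.8386554621849), np.float64(186.00252100840336)) [161.3  55.9] 32
knob0 (np.float64(338.85547816769355), np.float64(179.97964103937852)) [148.  -50.2]
needle0 (np.float64(361.515406162465), np.float64(214.7843137254902)) [ 79.5 -99.7]
tool [83.3 51.5]
```

```bash
echo '0,0.001,0,0,0.02
0,0.0025,0,0,0.02
0,0.0025,0,0,0.02
0,0.0025,0,0,0.02' > path.dat && python3 drive.py path.dat
echo '0,0,0,0,0.055
0,0,0,0,0.055
0,0,0,0,0.055
0,0,-0.03,0,0.055
0,0,-0.07,0,0.055' > path.dat && python3 drive.py path.dat
echo '0.2,0,-0.03,0,0.055
0.2,0,-0.03,0,0.055
0.2,0,-0.03,0,0.055
0.2,0,-0.03,0,0.055
0.2,0,-0.03,0,0.055' > path.dat && python3 drive.py path.dat >/dev/null
echo '0.08,0,-0.03,0,0.055
0.08,0,-0.03,0,0.055
0.08,0,-0.03,0,0.055' > path.dat && python3 drive.py path.dat
python3 - <<'E'
from h import *
s=eyes.camera("side");t=eyes.camera("top");cv2.imwrite("pics/s3r.png",s);cv2.imwrite("pics/t3r.png",t)
a=np.hstack([cv2.resize(s[195:275,310:390],(400,400),interpolation=cv2.INTER_CUBIC),cv2.resize(t[165:235,260:330],(400,400),interpolation=cv2.INTER_CUBIC)])
cv2.imwrite("pics/g3.png",a)
E
```

```text
time: 6.3
ee_pos: [0.6221, 0.0546, 0.1774]
tcp_rot: [180.0, 0.2, -176.8]
wrist_force: [-9.7, 0.1, 15.0]
opening: 0.0315
grasp_force: 33.6
time: 6.72
ee_pos: [0.6206, 0.0543, 0.2403]
tcp_rot: [-180.0, -0.4, -176.8]
wrist_force: [0.9, 0.0, -0.6]
opening: 0.0553
grasp_force: 0.0
time: 7.38
ee_pos: [0.3379, 0.0386, 0.3075]
tcp_rot: [180.0, 0.3, -176.8]
wrist_force: [-0.6, 1.1, -0.2]
opening: 0.0557
grasp_force: 0.0
```

View pics/g3.png

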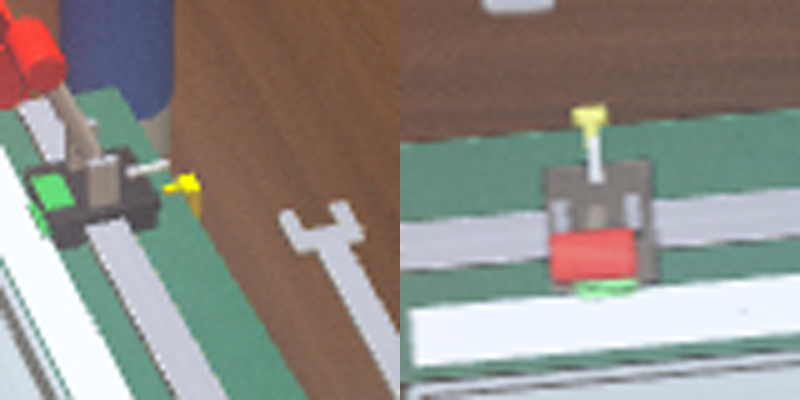

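The top crop shows the white line from crop (597,180) to (594,140), with the clip centred at (590.5,117). The line looks about 2 mm short in y, so I'll take a finer measurement.

```bash
python3 - <<'E'
from h import *
def sc(P,yaw=3.5):
    a=np.radians(yaw);d=np.array(P[:2])-[.5421,-.0037];return np.round(1e3*np.array([d[0]*np.cos(a)+d[1]*np.sin(a),-d[0]*np.sin(a)+d[1]*np.cos(a)]),1)
L=[]
t=np.mean([eyes.camera("top").astype(float) for _ in range(6)],0);cv2.imwrite("pics/t4r.png",t)
for r in range(182,198):
    row=t[r,358-70:376-70] if 0 else t[r,355-70:312]
    x=np.arange(285,312)
    y=np.clip(row[:,1]-row[:,0]-40,0,None)*(row[:,2]>150)   # yellow
    w=np.clip(row.min(1)-120,0,None);w*=(abs(x-364+70)<5)
    o=[r]
    if y.sum()>30:c=(y*x).sum()/y.sum();o+=["clip",round(c,2),sc(plane("top",(c,r),.077))]
    if w.sum()>30:c=(w*x).sum()/w.sum();o+=["line",round(c,2),sc(plane("top",(c,r),.092))]
    print(*o)
g=t[205:222,355-70:385-70];w=np.clip(g[...,1]-g[...,2]-50,0,None)*(g[...,1]>180);ys,xs=np.mgrid[205:222,285:315];print("green",sc(plane("top",((w*xs).sum()/w.sum(),(w*ys).sum()/w.sum()),.09)))
E
```

```text
182
183
184 clip 292.59 [166.1  56.2] line 292.7 [163.   55.2]
185 clip 292.73 [163.7  56. ] line 292.84 [160.6  55. ]
186 clip 292.77 [161.3  56.1] line 292.63 [158.2  55.7]
187 clip 292.91 [158.9  55.9] line 293.2 [155.8  54.5]
188 clip 292.67 [156.5  56.7] line 293.23 [153.4  54.6]
189 line 293.18 [151.   54.9]
190 line 293.28 [148.6  54.9]
191 line 293.5 [146.2  54.5]
192 line 293.53 [143.8  54.6]
193 line 293.62 [141.5  54.6]
194 line 293.54 [139.1  54.9]
195 line 293.88 [136.7  54.3]
196 line 293.95 [134.3  54.3]
197
green [89.6 54.1][ WARN:0@4.421] global loadsave.cpp:1063 imwrite_ Unsupported depth image for selected encoder is fallbacked to CV_8U.
```

```bash
python3 d.py .6218 .056 .25 3.5
echo '-0.2,0,0.03,0,0.055
-0.2,0,0.03,0,0.055
-0.2,0,0.03,0,0.055
-0.2,0,0.03,0,0.055
-0.2,0,0.03,0,0.055' > path.dat && python3 drive.py path.dat >/dev/null
echo '-0.084,0,0.026,-0.3,0.055
-0.084,0,0.026,-0.3,0.055
-0.084,0,0.026,-0.3,0.055
-0.084,0,0.026,-0.3,0.055' > path.dat && python3 drive.py path.dat
python3 d.py .6218 .056 .177 3.5
```

```text
delta [-0.2796  0.0016  0.0517] turn -0.3 dist 0.284
q [  6. -21.  -8. 103.  -0.   3.] t 7.78 f [-0.  -0.9 -0.6]
time: 8.53
ee_pos: [0.6272, 0.0546, 0.2419]
tcp_rot: [-180.0, -0.4, -176.5]
wrist_force: [-0.1, 0.2, -0.6]
opening: 0.0547
grasp_force: 0.0
delta [0.0049 0.0017 0.0649] turn -0.0 dist 0.065
q [ 5. 17. 22. 96. -0.  2.] t 8.53 f [-0.1  0.2 -0.6]
```

```bash
echo '0.005,0.0017,0.03,0,0.055
0.005,0.0017,0.06,0,0.055
0.005,0.0017,0.065,0,0.055
0.005,0.0017,0.065,0,0.055' > path.dat && python3 drive.py path.dat
echo '0,0,0,0,0.02
0,0,0,0,0.02
0,0,0,0,0.02
0,0,0,0,0.02
0,0,0,0,0.02' > path.dat && python3 drive.py path.dat 30
```

```text
time: 8.87
ee_pos: [0.6191, 0.0559, 0.1813]
tcp_rot: [-180.0, -0.2, -176.5]
wrist_force: [-0.3, -0.0, 0.2]
opening: 0.055
grasp_force: 0.0
time: 9.28
ee_pos: [0.6211, 0.056, 0.1852]
tcp_rot: [-180.0, 0.2, -176.5]
wrist_force: [-3.6, -1.3, 8.1]
opening: 0.0311
grasp_force: 32.8
```

```bash
echo '-0.015,0,-0.006,0,0.02
-0.031,0,-0.008,0,0.02
-0.047,0,-0.006,0,0.02
-0.062,0,0,0,0.02
-0.068,0,0.003,0,0.02' > path.dat && python3 drive.py path.dat 
echo '-0.004,0,0.002,0,0.02
-0.004,0,0.002,0,0.02
-0.004,0,0.002,0,0.02' > path.dat && python3 drive.py path.dat
echo '0,0,0,0,0.05
0,0,0,0,0.05
0,0,-0.04,0,0.05
0,0,-0.08,0,0.05
0,0,-0.08,0,0.05' > path.dat && python3 drive.py path.dat
echo '0.2,0,-0.02,0,0.05
0.2,0,-0.02,0,0.05
0.2,0,-0.02,0,0.05
0.2,0,-0.02,0,0.05
0.2,0,-0.02,0,0.05' > path.dat && python3 drive.py path.dat >/dev/null
echo '0.12,0,0,0,0.05
0.12,0,0,0,0.05
0.12,0,0,0,0.05' > path.dat && python3 drive.py path.dat
python3 - <<'E'
from h import *
def sc(P,yaw=3.5):
    a=np.radians(yaw);d=np.array(P[:2])-[.5421,-.0037];return np.round(1e3*np.array([d[0]*np.cos(a)+d[1]*np.sin(a),-d[0]*np.sin(a)+d[1]*np.cos(a)]),1)
t=np.mean([eyes.camera("top").astype(float) for _ in range(4)],0).astype(np.uint8);s=eyes.camera("side");cv2.imwrite("pics/t5r.png",t)
g=t[205:222,285:315].astype(float);w=np.clip(g[...,1]-g[...,2]-50,0,None)*(g[...,1]>180);ys,xs=np.mgrid[205:222,285:315];print("green",sc(plane("top",((w*xs).sum()/w.sum(),(w*ys).sum()/w.sum()),.09)))
a=np.hstack([cv2.resize(s[195:275,310:390],(400,400),interpolation=cv2.INTER_CUBIC),cv2.resize(t[165:235,260:330],(400,400),interpolation=cv2.INTER_CUBIC)])
cv2.imwrite("pics/g5.png",a)
h=t[160:200,275:312].astype(float);w=np.clip(h[...,2]-h[...,1]-60,0,None)*(h[...,2]-h[...,0]>80)
w=np.where(w>40,w,0);ys,xs=np.mgrid[160:200,275:312];c=((w*xs).sum()/w.sum(),(w*ys).sum()/w.sum());print("knob",c,sc(plane("top",c,.167)))
E
```

```text
time: 9.7
ee_pos: [0.6902, 0.0606, 0.1819]
tcp_rot: [180.0, 0.2, -176.5]
wrist_force: [-18.9, -0.9, 28.0]
opening: 0.031
grasp_force: 38.5
time: 9.95
ee_pos: [0.6907, 0.0607, 0.1818]
tcp_rot: [180.0, -0.0, -176.5]
wrist_force: [-20.5, -0.6, 20.2]
opening: 0.0311
grasp_force: 37.6
time: 10.37
ee_pos: [0.6938, 0.0605, 0.2667]
tcp_rot: [180.0, 0.7, -176.5]
wrist_force: [-0.2, -0.3, 3.6]
opening: 0.0501
grasp_force: 0.0
time: 11.03
ee_pos: [0.3711, 0.0408, 0.2778]
tcp_rot: [180.0, 0.1, -176.5]
wrist_force: [-0.9, -1.0, 1.2]
opening: 0.05
grasp_force: 0.0
green [95.8 55.6]
knob (np.float64(291.0363855837213), np.float64(185.35419899982756)) [144.6  55.5]
```

View pics/g5.png

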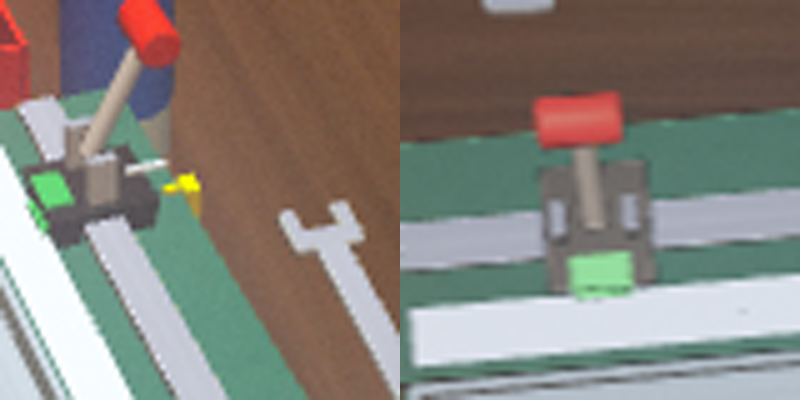

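```bash
python3 - <<'E'
from h import *
def sc(P,yaw=3.5):
    a=np.radians(yaw);d=np.array(P[:2])-[.5421,-.0037];return np.round(1e3*np.array([d[0]*np.cos(a)+d[1]*np.sin(a),-d[0]*np.sin(a)+d[1]*np.cos(a)]),1)
def red(im,x0,y0,x1,y1):
    h=cv2.cvtColor(im,cv2.COLOR_BGR2HSV)[y0:y1,x0:x1].astype(int);m=((h[...,0]<6)|(h[...,0]>172))&(h[...,1]>95)&(h[...,2]>100)
    n,l,st,c=cv2.connectedComponentsWithStats(m.astype(np.uint8));k=1+np.argmax(st[1:,4]);return c[k]+[x0,y0],st[k,4]
t0,t1=cv2.imread("pics/top0.png"),cv2.imread("pics/t5r.png");s0,s1=cv2.imread("pics/side0.png"),eyes.camera("side")
for t,s,a,b in((t0,s0,(322,170,356,195),(345,215,375,245)),(t1,s1,(275,172,312,196),(325,190,350,212))):
    p,n=red(t,*a);q,m=red(s,*b);P,e=tri(p,q);print(p,n,q,m,np.round(P*1e3,1),e*1e3,"scale",sc(P))
E
```

```text
[338.60869565 179.88405797] 138 [358.9691358  228.82098765] 162 [693.3 -44.2 166.4] 0.07508527802159888 scale [148.4 -49.7]
[290.70714286 185.39285714] 140 [339.608 200.816] 125 [683.2  61.2 167.6] 0.6234634416405663 scale [144.8  56.1]
```

```bash

echo '-0.2,0,0,0,0
-0.2,0,0,0,0
-0.2,0,0,0,0
-0.2,0,0,0,0
-0.2,0,0,0,0' > path.dat && python3 drive.py path.dat 
python3 d.py .6435 .0586 .25 3.5  .6435 .0586 .182 3.5
```

```text
time: 11.75
ee_pos: [0.5765, 0.0533, 0.275]
tcp_rot: [-180.0, -0.1, -176.5]
wrist_force: [0.5, -0.2, 0.9]
opening: -0.0002
grasp_force: 0.0
delta [-0.0672  0.0013  0.0248] turn -0.0 dist 0.072
delta [-0.0673  0.0013  0.0928] turn -0.0 dist 0.115
q [ 5. 10. 17. 98. -0.  2.] t 11.75 f [ 0.5 -0.2  0.9]
```

```bash

echo '-0.04,0.001,0.01,0,0
-0.067,0.001,0.03,0,0
-0.067,0.001,0.06,0,0
-0.067,0.001,0.09,0,0
-0.067,0.001,0.093,0,0' > path.dat && python3 drive.py path.dat 
echo '-0.005,0,0,0,0
-0.01,0,0,0,0
-0.015,0,0,0,0
-0.018,0,0,0,0
-0.018,0,0,0,0' > path.dat && python3 drive.py path.dat
echo '-0.002,0,0,0,0
-0.004,0,0,0,0
-0.004,0,0,0,0' > path.dat && python3 drive.py path.dat
```

```text
time: 12.17
ee_pos: [0.6389, 0.058, 0.1755]
tcp_rot: [-180.0, -0.6, -176.5]
wrist_force: [-1.2, -0.4, -1.8]
opening: 0.0001
grasp_force: 0.0
time: 12.58
ee_pos: [0.6588, 0.0594, 0.1859]
tcp_rot: [180.0, 0.2, -176.5]
wrist_force: [0.5, -0.1, 0.4]
opening: -0.0003
grasp_force: 0.0
time: 12.83
ee_pos: [0.6618, 0.0595, 0.1846]
tcp_rot: [180.0, 0.0, -176.5]
wrist_force: [-0.1, 0.3, -0.0]
opening: -0.0001
grasp_force: 0.0
```

```bash

for i in 1 2 3; do echo '-0.002,0,0,0,0
-0.002,0,0,0,0
-0.002,0,0,0,0' > path.dat && python3 drive.py path.dat|grep -E 'ee_pos|force'; done
```

```text
ee_pos: [0.6634, 0.0596, 0.1842]
wrist_force: [-1.5, -0.7, -0.4]
grasp_force: 0.6
ee_pos: [0.6649, 0.0597, 0.1841]
wrist_force: [-5.2, -1.4, 0.4]
grasp_force: 2.7
ee_pos: [0.6655, 0.0598, 0.184]
wrist_force: [-13.5, -2.0, 3.3]
grasp_force: 6.8
```

The lever hits its stop stiffly (13.5 N), so it is fully home. I'll back off and measure the offcuts.

```bash

echo '0.01,0,0,0,0
0.02,0,-0.02,0,0
0.05,0,-0.05,0,0
0.1,0,-0.08,0,0
0.14,0,-0.1,0,0' > path.dat && python3 drive.py path.dat >/dev/null
echo '0.2,0,0,0,0.04
0.2,0,0,0,0.04
0.2,0,0,0,0.04
0.2,0,0,0,0.04
0.2,0,0,0,0.04' > path.dat && python3 drive.py path.dat | head -2
cat > m.py <<'E'
from h import *
def find(img,n,roi,pieces):
    h=cv2.cvtColor(img,cv2.COLOR_BGR2HSV).astype(int);H,S,V=h[...,0],h[...,1],h[...,2];x0,y0,x1,y1=roi;out=[]
    for k in pieces:
        m=(((H>4)&(H<16)&(S>(78 if n=="top" else 110))&(V>150-(20 if n=="side" else 0))) if k=="flat" else ((H>85)&(H<140)&(S<110))).astype(np.uint8)
        q=np.zeros_like(m);q[y0:y1,x0:x1]=m[y0:y1,x0:x1];q=cv2.morphologyEx(q,cv2.MORPH_OPEN,np.ones((2,2)))
        q=cv2.morphologyEx(q,cv2.MORPH_CLOSE,np.ones((3,3)))
        for c in cv2.findContours(q,cv2.RETR_EXTERNAL,cv2.CHAIN_APPROX_NONE)[0]:
            if cv2.contourArea(c)<100: continue
            r=cv2.minAreaRect(c);M=cv2.moments(c);out.append((k,(M["m10"]/M["m00"],M["m01"]/M["m00"]),r))
    return out
if __name__=="__main__":
    t=eyes.camera("top");s=eyes.camera("side");cv2.imwrite("pics/tn.png",t);cv2.imwrite("pics/sn.png",s)
    F=find(t,"top",(390,195,530,345),("tee","flat"));G=find(s,"side",(195,335,420,480),("tee","flat"))
    for k,c,r in F:
        P,an,L,W=axis("top",r,.011 if k=="flat" else .012)
        b=[(*tri(c,g[1]),) for g in G if g[0]==k];b=min(b,key=lambda v:v[1]) if b else (np.zeros(3),9)
        print(k,np.round(c,1),"xy",np.round(P[:2],3),"ang",round(an,1),"L",round(L),"W",round(W),"tri",np.round(b[0],3),round(b[1]*1e3,1))
E
python3 m.py
```

```text
time: 14.42
ee_pos: [0.3438, 0.0402, 0.275]
tee [451.  305.3] xy [ 0.41  -0.317] ang 162.1 L 80 W 39 tri [ 0.409 -0.321 -0.009] 0.3
tee [418.8 306.6] xy [ 0.408 -0.237] ang 21.1 L 82 W 40 tri [ 0.401 -0.281 -0.255] 0.6
tee [486.9 304.6] xy [ 0.408 -0.407] ang 164.1 L 79 W 40 tri [ 0.413 -0.38   0.1  ] 5.0
tee [416.3 261.4] xy [ 0.52  -0.234] ang 177.8 L 79 W 40 tri [ 0.523 -0.238 -0.009] 5.7
flat [453.1 263.3] xy [ 0.512 -0.326] ang 177.5 L 62 W 20 tri [ 0.514 -0.327  0.007] 4.1
flat [449.8 221.5] xy [ 0.616 -0.323] ang 1.6 L 64 W 20 tri [ 0.603 -0.301  0.1  ] 2.9
flat [416.1 221.2] xy [ 0.62  -0.238] ang 6.4 L 66 W 20 tri [ 0.622 -0.239  0.007] 5.2
```

All seven offcuts have been found, with sizes matching (tees 80×40, flats 66×20). Next is tee A at (0.520,-0.234).

```bash
python3 d.py .52 -.234 .2 177.8
```

```text
delta [-0.1597 -0.2844  0.0771] turn 5.7 dist 0.335
q [  7. -22. -12. 101.  -0.   3.] t 14.52 f [ 0.5 -1.1  1.3]
```

```bash
echo '-0.08,-0.142,0.038,0,0.04
-0.08,-0.142,0.038,0,0.04
-0.08,-0.142,0.038,0,0.04
-0.08,-0.142,0.038,0,0.04
-0.08,-0.142,0.038,0,0.04' > path.dat && python3 drive.py path.dat >/dev/null
echo '-0.08,-0.142,0.038,5.7,0.04
-0.08,-0.142,0.038,5.7,0.04
-0.08,-0.142,0.038,5.7,0.04
-0.08,-0.142,0.038,5.7,0.04
-0.08,-0.142,0.038,5.7,0.04' > path.dat && python3 drive.py path.dat >/dev/null
python3 d.py .52 -.234 .036 177.8
```

```text
delta [0.0049 0.0036 0.1576] turn -0.2 dist 0.158
q [-24.   8.   6.  89.  -0. -22.] t 15.35 f [ 0.3  0.1 -0.6]
```

```bash
echo '0.005,0.004,0.04,0,0.04
0.005,0.004,0.08,0,0.04
0.005,0.004,0.12,0,0.04
0.005,0.004,0.15,0,0.04
0.005,0.004,0.157,0,0.04' > path.dat && python3 drive.py path.dat |sed -n '2p;4p'
echo '0,0,0,0,0
0,0,0,0,0
0,0,0,0,0
0,0,0,0,0
0,0,0,0,0' > path.dat && python3 drive.py path.dat 60
echo '0,0,-0.04,0,0
0,0,-0.08,0,0
0,0,-0.12,0,0
0,0,-0.15,0,0
0,0,-0.15,0,0' > path.dat && python3 drive.py path.dat
python3 d.py .504 -.086 .19 3.5
```

```text
ee_pos: [0.5159, -0.2279, 0.0362]
wrist_force: [-1.2, -0.0, -0.8]
time: 16.18
ee_pos: [0.5197, -0.2298, 0.0444]
tcp_rot: [-179.9, 0.2, 177.8]
wrist_force: [-0.4, 0.1, 8.0]
opening: 0.0074
grasp_force: 61.7
time: 16.6
ee_pos: [0.5203, -0.2301, 0.2]
tcp_rot: [-179.8, 0.6, 177.8]
wrist_force: [0.8, -0.7, -2.1]
opening: 0.0067
grasp_force: 60.5
delta [0.022  0.1434 0.0093] turn -5.7 dist 0.145
q [-24.   6.   5.  88.   0. -22.] t 16.6 f [ 0.8 -0.7 -2.1]
```

```bash
echo '0.022,0.143,0.009,-5.7,0
0.022,0.143,0.009,-5.7,0
0.022,0.143,0.009,-5.7,0
0.022,0.143,0.009,-5.7,0
0.022,0.143,0.009,-5.7,0' > path.dat && python3 drive.py path.dat | sed -n '2p;4,6p'
python3 - <<'E'
from h import *
cv2.imwrite("pics/h1.png",np.hstack([cv2.resize(eyes.camera("side")[200:400,180:380],(400,400)),cv2.resize(eyes.camera("top")[160:340,250:430],(400,400))]))
E
python3 d.py .504 -.086 .134 3.5
```

```text
ee_pos: [0.5011, -0.0819, 0.1826]
wrist_force: [0.3, -0.2, -3.1]
opening: 0.0078
grasp_force: 37.4
delta [-0.0021 -0.0013  0.0488] turn 0.1 dist 0.049
q [-10.  -2.  -5.  87.  -0. -13.] t 17.12 f [ 0.6  0.3 -3.4]
```

View pics/h1.png

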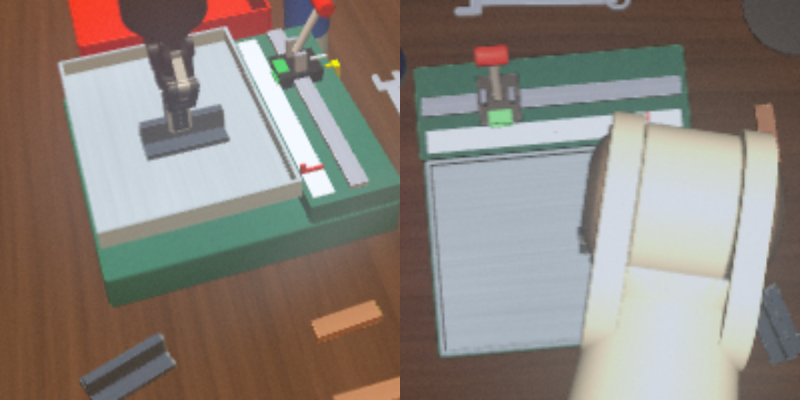

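The tee is held level over the pan. I'll lower it and release.

```bash
echo '-0.002,-0.001,0.02,0,0
-0.002,-0.001,0.035,0,0
-0.002,-0.001,0.045,0,0
-0.002,-0.001,0.049,0,0
-0.002,-0.001,0.05,0,0' > path.dat && python3 drive.py path.dat 60
echo '0,0,0.002,0,0
0,0,0.004,0,0
0,0,0.004,0,0
0,0,0.004,0,0' > path.dat && python3 drive.py path.dat
```

```text
time: 17.53
ee_pos: [0.5035, -0.087, 0.132]
tcp_rot: [180.0, -0.1, -176.6]
wrist_force: [-1.4, 0.6, -2.3]
opening: 0.007
grasp_force: 63.6
time: 17.87
ee_pos: [0.5041, -0.0864, 0.1292]
tcp_rot: [-180.0, 0.0, -176.5]
wrist_force: [-0.1, -0.3, -2.0]
opening: 0.0067
grasp_force: 63.8
```

```bash
echo '0,0,0,0,0.035
0,0,0,0,0.035
0,0,0,0,0.035
0,0,-0.03,0,0.035
0,0,-0.06,0,0.035' > path.dat && python3 drive.py path.dat|sed -n '2p;5p'
echo '0.05,0,-0.04,0,0.035
0.1,0,-0.06,0,0.035
0.12,0,-0.06,0,0.035
0.12,0,-0.06,0,0.035
0.12,0,-0.06,0,0.035' > path.dat && python3 drive.py path.dat|sed -n '2p;5p'
python3 m.py;  python3 d.py .408 -.237 .15 21.1
```

```text
ee_pos: [0.5029, -0.0861, 0.1883]
opening: 0.0351
ee_pos: [0.3828, -0.0938, 0.2511]
opening: 0.0352
tee [403.  341.7] xy [ 0.329 -0.204] ang 88.3 L 76 W 24 tri [ 0.366 -0.201 -0.021] 87.0
tee [451.4 304.9] xy [ 0.41  -0.317] ang 162.2 L 80 W 39 tri [ 0.41  -0.322 -0.008] 0.6
tee [416.6 300.5] xy [ 0.422 -0.231] ang 21.0 L 52 W 40 tri [ 0.419 -0.236 -0.015] 8.3
tee [486.9 304.7] xy [ 0.408 -0.407] ang 163.8 L 79 W 39 tri [ 0.413 -0.38   0.1  ] 5.2
flat [453.  262.5] xy [ 0.513 -0.324] ang 177.5 L 64 W 18 tri [ 0.515 -0.327  0.007] 2.1
flat [450.1 221.5] xy [ 0.616 -0.323] ang 2.0 L 64 W 17 tri [ 0.618 -0.324  0.008] 2.9
flat [416.  221.1] xy [ 0.619 -0.237] ang 5.8 L 65 W 18 tri [ 0.622 -0.239  0.006] 4.7
delta [-0.0145 -0.1444  0.0991] turn -17.6 dist 0.176
q [-14. -16. -10.  96.   0. -17.] t 18.8 f [-0.5  0.4 -0.6]
```

```bash
echo '-0.014,-0.144,0.07,-17.6,0.035
-0.014,-0.144,0.09,-17.6,0.035
-0.014,-0.144,0.1,-17.6,0.035
-0.014,-0.144,0.1,-17.6,0.035
-0.014,-0.144,0.1,-17.6,0.035' > path.dat && python3 drive.py path.dat |sed -n '2,3p'
python3 d.py .408 -.237 .032 21.1
```

```text
ee_pos: [0.4068, -0.2388, 0.1438]
tcp_rot: [179.8, -0.2, -159.0]
delta [-0.0022  0.0009  0.1118] turn -0.1 dist 0.112
q [-30.  -6. -13.  83.  -0. -51.] t 19.22 f [ 0.9  1.2 -0. ]
```

```bash
echo '0,0.001,0.04,0,0.035
0,0.001,0.08,0,0.035
-0.001,0.001,0.1,0,0.035
-0.001,0.001,0.107,0,0.035
-0.001,0.001,0.107,0,0.035' > path.dat && python3 drive.py path.dat |sed -n '2p;4p'
echo '0,0,0,0,0
0,0,0,0,0
0,0,0,0,0
0,0,0,0,0
0,0,0,0,0' > path.dat && python3 drive.py path.dat 70 |sed -n '2p;4,6p'
echo '0,0,-0.04,0,0
0,0,-0.08,0,0
0,0,-0.12,0,0
0,0,-0.155,0,0
0,0,-0.155,0,0' > path.dat && python3 drive.py path.dat |sed -n '2p;4,6p'
python3 d.py .5 -.026 .19 3.5
```

```text
ee_pos: [0.4068, -0.2344, 0.0396]
wrist_force: [-0.7, 0.1, 1.0]
ee_pos: [0.4087, -0.2358, 0.0439]
wrist_force: [1.3, 0.3, 6.5]
opening: 0.0069
grasp_force: 71.0
ee_pos: [0.4093, -0.2363, 0.2047]
wrist_force: [0.9, 0.7, -2.6]
opening: 0.0065
grasp_force: 70.0
delta [-0.1602  0.1637  0.0145] turn 17.6 dist 0.229
q [-30.  -7.  -7.  89.   0. -51.] t 20.47 f [ 0.9  0.7 -2.6]
```

```bash
echo '-0.1,0.102,0.01,17.6,0
-0.1,0.102,0.01,17.6,0
-0.1,0.102,0.01,17.6,0
-0.1,0.102,0.01,17.6,0
-0.1,0.102,0.01,17.6,0' > path.dat && python3 drive.py path.dat |sed -n '2p;4,6p'
python3 d.py .5 -.026 .19 3.5
```

```text
ee_pos: [0.4652, -0.1, 0.1862]
wrist_force: [0.8, -0.8, -3.5]
opening: 0.0069
grasp_force: 69.9
delta [-0.0395  0.0716 -0.0037] turn 0.2 dist 0.082
q [-12.  -6.  -9.  87.   0. -16.] t 20.88 f [ 0.8 -0.8 -3.5]
```

```bash
python3 - <<'E'
from h import *
# scale-frame position of needle via red in dial strip, top view
t=eyes.camera("top");cv2.imwrite("pics/t6r.png",t)
E
echo '-0.037,0.07,0,0,0
-0.037,0.07,0,0,0
-0.037,0.07,0.02,0,0
-0.037,0.07,0.04,0,0
-0.037,0.07,0.053,0,0' > path.dat && python3 drive.py path.dat |sed -n '2p;4,6p'
echo '0,0,0,0,0
0,0,0,0,0
0,0,0,0,0' > path.dat && python3 drive.py path.dat |sed -n '2p;4,6p'
python3 d.py .5 -.026 .126 3.5
```

```text
ee_pos: [0.4963, -0.032, 0.1321]
wrist_force: [0.5, -0.6, -3.7]
opening: 0.0068
grasp_force: 70.0
ee_pos: [0.497, -0.0326, 0.1349]
wrist_force: [0.6, 0.1, -3.6]
opening: 0.0066
grasp_force: 70.0
delta [-0.0034  0.0064  0.0089] turn -0.1 dist 0.011
q [ -4.  -3. -11.  81.  -0.  -7.] t 21.6 f [ 0.6  0.1 -3.6]
```

```bash
echo '-0.003,0.006,0.004,0,0
-0.003,0.006,0.009,0,0
-0.003,0.006,0.011,0,0
-0.003,0.006,0.011,0,0' > path.dat && python3 drive.py path.dat |sed -n '2p;4,6p'
echo '0,0,0,0,0.035
0,0,0,0,0.035
0,0,0,0,0.035
0,0,-0.03,0,0.035
0,0,-0.06,0,0.035' > path.dat && python3 drive.py path.dat|sed -n '2p;5p'
echo '0.06,-0.06,-0.04,0,0.035
0.13,-0.13,-0.04,0,0.035
0.13,-0.13,-0.04,0,0.035
0.13,-0.13,-0.04,0,0.035
0.13,-0.13,-0.04,0,0.035' > path.dat && python3 drive.py path.dat|sed -n '2p;5p'
python3 m.py|grep tee;  python3 d.py .41 -.317 .15 162.2
```

```text
ee_pos: [0.4992, -0.0257, 0.1224]
wrist_force: [-0.2, -0.4, -2.7]
opening: 0.0068
grasp_force: 70.1
ee_pos: [0.4983, -0.0258, 0.1823]
opening: 0.0348
ee_pos: [0.3753, -0.1653, 0.2242]
opening: 0.035
tee [433.5 338.4] xy [ 0.338 -0.286] ang 88.1 L 131 W 49 tri [ 0.365 -0.287 -0.067] 82.3
tee [453.1 298.7] xy [ 0.425 -0.322] ang 163.7 L 49 W 39 tri [ 0.42  -0.318  0.03 ] 10.5
tee [487.1 303.7] xy [ 0.41  -0.407] ang 164.4 L 74 W 40 tri [ 0.414 -0.381  0.101] 3.1
delta [-0.0253 -0.153   0.0746] turn 21.1 dist 0.172
q [-24. -15. -12.  93.  -0. -27.] t 22.87 f [0.1 0.4 0.7]
```

```bash
echo '-0.025,-0.153,0.07,21.1,0.035
-0.025,-0.153,0.07,21.1,0.035
-0.025,-0.153,0.07,21.1,0.035
-0.025,-0.153,0.07,21.1,0.035
-0.025,-0.153,0.07,21.1,0.035' > path.dat && python3 drive.py path.dat |sed -n '2,3p'
python3 d.py .41 -.317 .032 162.2
```

```text
ee_pos: [0.412, -0.3181, 0.1484]
tcp_rot: [180.0, -0.2, 162.2]
delta [0.0018 0.0004 0.1164] turn 0.0 dist 0.116
q [-38.   0.  -7.  83.  -0. -20.] t 23.28 f [ 0.2  0.1 -0.8]
```

```bash
echo '0,0,0.04,0,0.035
0,0,0.08,0,0.035
0,0,0.1,0,0.035
0,0,0.112,0,0.035
0,0,0.112,0,0.035' > path.dat && python3 drive.py path.dat |sed -n '2p;4p'
echo '0,0,0,0,0
0,0,0,0,0
0,0,0,0,0
0,0,0,0,0
0,0,0,0,0' > path.dat && python3 drive.py path.dat 70 |sed -n '2p;4,6p'
echo '0,0,-0.04,0,0
0,0,-0.08,0,0
0,0,-0.12,0,0
0,0,-0.155,0,0
0,0,-0.155,0,0' > path.dat && python3 drive.py path.dat |sed -n '2p;4,6p'
echo '-0.1,0.1,0,-21.1,0
-0.1,0.1,0,-21.1,0
-0.1,0.1,0,-21.1,0
-0.1,0.1,0,-21.1,0
-0.1,0.1,0,-21.1,0' > path.dat && python3 drive.py path.dat |sed -n '2p;4,6p'
python3 d.py .4965 .033 .19 3.5
```

```text
ee_pos: [0.411, -0.3134, 0.0383]
wrist_force: [-1.0, 0.1, 0.0]
ee_pos: [0.4128, -0.3153, 0.0431]
wrist_force: [-0.4, 0.8, 7.0]
opening: 0.0068
grasp_force: 71.4
ee_pos: [0.4135, -0.316, 0.2043]
wrist_force: [0.6, -0.3, -2.7]
opening: 0.0067
grasp_force: 70.2
ee_pos: [0.5402, -0.2474, 0.195]
wrist_force: [-0.1, -0.2, -3.0]
opening: 0.0068
grasp_force: 70.1
delta [0.0254 0.2827 0.0052] turn 0.2 dist 0.284
q [-25.  10.   9.  89.   0. -28.] t 24.95 f [-0.1 -0.2 -3. ]
```

```bash
echo '0.025,0.19,0,0,0
0.025,0.19,0,0,0
0.025,0.19,0,0,0
0.025,0.19,0,0,0
0.025,0.19,0,0,0' > path.dat && python3 drive.py path.dat |sed -n '2p;4,6p'
echo '0,0.092,0,0,0
0,0.092,0,0,0
0,0.092,0.01,0,0
0,0.092,0.04,0,0
0,0.092,0.06,0,0' > path.dat && python3 drive.py path.dat |sed -n '2p;4,6p'
echo '0,0,0,0,0
0,0,0,0,0
0,0,0,0,0' > path.dat && python3 drive.py path.dat |sed -n '2p;4,6p'
python3 d.py .4965 .033 .119 3.5
```

```text
ee_pos: [0.4994, -0.0588, 0.1961]
wrist_force: [0.7, 0.4, -2.4]
opening: 0.0066
grasp_force: 70.2
ee_pos: [0.4949, 0.0311, 0.1347]
wrist_force: [-0.2, 0.5, -4.0]
opening: 0.0067
grasp_force: 70.3
ee_pos: [0.4956, 0.0299, 0.1372]
wrist_force: [-0.9, -0.3, -1.8]
opening: 0.0066
grasp_force: 70.3
delta [-0.0011  0.003   0.0182] turn -0.1 dist 0.018
q [  3.  -3. -11.  82.  -0.   0.] t 26.03 f [-0.9 -0.3 -1.8]
```

```bash
echo '-0.001,0.003,0.01,0,0
-0.001,0.003,0.018,0,0
-0.001,0.003,0.021,0,0
-0.001,0.003,0.021,0,0' > path.dat && python3 drive.py path.dat |sed -n '2p;4,6p'
echo '0,0,0,0,0.035
0,0,0,0,0.035
0,0,0,0,0.035
0,0,-0.03,0,0.035
0,0,-0.06,0,0.035' > path.dat && python3 drive.py path.dat|sed -n '2p;5p'
echo '0.06,-0.06,-0.04,0,0.035
0.13,-0.13,-0.04,0,0.035
0.13,-0.13,-0.04,0,0.035
0.13,-0.13,-0.04,0,0.035
0.13,-0.13,-0.04,0,0.035' > path.dat && python3 drive.py path.dat|sed -n '2p;5p'
echo '0,0,0,0,0.035
0,0,0,0,0.035
0,0,0,0,0.035
0,0,0,0,0.035
0,0,0,0,0.035' > path.dat && python3 drive.py path.dat >/dev/null
cat > n.py <<'E'
from h import *
import sys
def sc(P,yaw=3.5):
    a=np.radians(yaw);d=np.array(P[:2])-[.5421,-.0037];return np.round(1e3*np.array([d[0]*np.cos(a)+d[1]*np.sin(a),-d[0]*np.sin(a)+d[1]*np.cos(a)]),1)
t=eyes.camera("top");s=eyes.camera("side");cv2.imwrite("pics/tn.png",t);cv2.imwrite("pics/sn.png",s)
h=t.astype(float);m=((h[...,2]-h[...,1]>22)&(h[...,2]-h[...,0]>15)).astype(np.uint8);q=np.zeros_like(m);q[203:228,265:378]=m[203:228,265:378]
for st,c in list(zip(*cv2.connectedComponentsWithStats(q)[2:]))[1:]:
    if st[4]>=4:print("red",st,np.round(c,1),sc(plane("top",c,.078)))
cv2.imwrite(sys.argv[1],np.hstack([cv2.resize(s[195:295,290:390],(400,400),interpolation=cv2.INTER_CUBIC),cv2.resize(t[165:325,250:410],(400,400),interpolation=cv2.INTER_CUBIC)]))
E
python3 n.py pics/n1.png; python3 m.py|grep -v fooo; python3 d.py .512 -.325 .15 177.5
```

```text
ee_pos: [0.4957, 0.0333, 0.1139]
wrist_force: [0.6, 0.4, -2.1]
opening: 0.0068
grasp_force: 70.4
ee_pos: [0.4951, 0.0333, 0.1744]
opening: 0.0349
ee_pos: [0.3721, -0.106, 0.2162]
opening: 0.035
red [302 215   2  10  11] [302.1 219.9] [78.7 40.1]
tee [401.  342.1] xy [ 0.326 -0.199] ang 88.3 L 66 W 19 tri [ 0.344 -0.24  -0.336] 104.1
tee [486.9 304.6] xy [ 0.408 -0.407] ang 164.0 L 79 W 40 tri [ 0.412 -0.404  0.021] 6.7
flat [462.2 257. ] xy [ 0.528 -0.35 ] ang 177.3 L 62 W 18 tri [ 0.529 -0.35   0.008] 3.1
flat [450.1 221.5] xy [ 0.616 -0.323] ang 2.4 L 64 W 17 tri [ 0.618 -0.324  0.008] 2.8
flat [416.  221.1] xy [ 0.619 -0.238] ang 6.4 L 64 W 19 tri [ 0.622 -0.239  0.006] 4.5
delta [-0.1238 -0.2293  0.0644] turn 6.0 dist 0.268
q [-16. -18. -15.  93.   0. -19.] t 27.82 f [0.5 0.4 0.8]
```

View pics/n1.png

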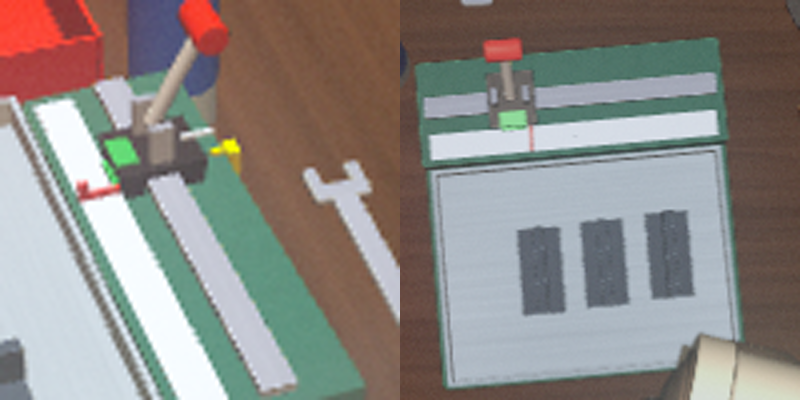

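The needle reads about 140 against a band centre of 156, so exactly one flat (+16) is needed. One flat has been knocked to (0.528,-0.350). I'll pick the flat at (0.620,-0.238).

```bash
python3 d.py .621 -.2385 .15 6.4
echo '-0.12,-0.07,0.02,0,0.04
-0.12,-0.07,0.02,0,0.04
-0.12,-0.07,0.02,0,0.04
-0.12,-0.07,0.02,0,0.04
-0.12,-0.07,0.02,0,0.04' > path.dat && python3 drive.py path.dat|sed -n '2p'
echo '-0.12,-0.07,0.04,-3,0.04
-0.12,-0.07,0.04,-3,0.04
-0.12,-0.07,0.04,-3,0.04
-0.12,-0.07,0.04,-3,0.04
-0.12,-0.07,0.04,-3,0.04' > path.dat && python3 drive.py path.dat|sed -n '2p'
python3 d.py .621 -.2385 .15 6.4 .621 -.2385 .025 6.4
```

```text
delta [-0.2379 -0.1497  0.0643] turn -2.9 dist 0.288
q [-16. -18. -15.  93.   0. -19.] t 27.82 f [0.5 0.4 0.8]
ee_pos: [0.5003, -0.1678, 0.1923]
ee_pos: [0.6238, -0.2301, 0.1511]
delta [ 0.0037 -0.008   0.0011] turn 0.1 dist 0.009
delta [ 0.0033 -0.0082  0.1261] turn 0.1 dist 0.126
q [-20.  20.  17.  86.  -0. -27.] t 28.65 f [ 1.  -0.3 -0.4]
```

```bash
echo '0.002,-0.008,0.04,0,0.04
0.002,-0.008,0.08,0,0.04
0.002,-0.008,0.11,0,0.04
0.002,-0.008,0.124,0,0.04
0.002,-0.008,0.125,0,0.04' > path.dat && python3 drive.py path.dat |sed -n '2p;4p'
echo '0,0,0,0,0
0,0,0,0,0
0,0,0,0,0
0,0,0,0,0
0,0,0,0,0' > path.dat && python3 drive.py path.dat 70 |sed -n '2p;4,6p'
echo '0,0,-0.04,0,0
0,0,-0.08,0,0
0,0,-0.12,0,0
0,0,-0.155,0,0
0,0,-0.155,0,0' > path.dat && python3 drive.py path.dat |sed -n '2p;4,6p'
python3 d.py .4935 .085 .19 3.5
```

```text
ee_pos: [0.6184, -0.2362, 0.026]
wrist_force: [-0.0, -0.5, -0.4]
ee_pos: [0.622, -0.2378, 0.0319]
wrist_force: [-0.5, 0.9, 6.7]
opening: 0.0169
grasp_force: 69.5
ee_pos: [0.6231, -0.2384, 0.1943]
wrist_force: [0.9, -0.4, 0.9]
opening: 0.0168
grasp_force: 68.7
delta [0.0924 0.336  0.0015] turn 3.0 dist 0.348
q [-21.  20.  21.  90.  -0. -27.] t 29.9 f [ 0.9 -0.4  0.9]
```

```bash
echo '0.052,0.19,0,3,0
0.052,0.19,0,3,0
0.052,0.19,0,3,0
0.052,0.19,0,3,0
0.052,0.19,0,3,0' > path.dat && python3 drive.py path.dat|sed -n '2p;4,6p'
echo '0.033,0.146,0,0,0
0.033,0.146,0,0,0
0.033,0.146,0,0,0
0.033,0.146,0,0,0
0.033,0.146,0,0,0' > path.dat && python3 drive.py path.dat|sed -n '2p;4,6p'
python3 d.py .4935 .085 .108 3.5
```

```text
ee_pos: [0.5466, -0.0524, 0.1852]
wrist_force: [0.3, 0.5, -1.1]
opening: 0.0173
grasp_force: 68.8
ee_pos: [0.505, 0.0929, 0.1854]
wrist_force: [-0.2, -0.3, -0.5]
opening: 0.017
grasp_force: 68.8
delta [ 0.012  -0.0072  0.0774] turn 0.2 dist 0.079
q [10. -1. -4. 87.  0.  7.] t 30.73 f [-0.2 -0.3 -0.5]
```

```bash
echo '0.01,-0.006,0.03,0,0
0.01,-0.006,0.055,0,0
0.01,-0.006,0.07,0,0
0.01,-0.006,0.079,0,0
0.01,-0.006,0.082,0,0' > path.dat && python3 drive.py path.dat|sed -n '2p;4,6p'
echo '0,0,0.001,0,0
0,0,0.001,0,0
0,0,0.001,0,0' > path.dat && python3 drive.py path.dat|sed -n '2p;4,6p'
```

```text
ee_pos: [0.4961, 0.0821, 0.1016]
wrist_force: [0.2, 0.3, -1.4]
opening: 0.0168
grasp_force: 68.8
ee_pos: [0.4972, 0.0824, 0.1029]
wrist_force: [-0.2, 0.0, -0.7]
opening: 0.0168
grasp_force: 68.8
```

```bash

echo '0,0,0.002,0,0.032
0,0,0.002,0,0.032
0,0,0.002,0,0.032
0,0,-0.03,0,0.032
0,0,-0.07,0,0.032' > path.dat && python3 drive.py path.dat|sed -n '2p;5p'
echo '0.06,-0.06,-0.04,0,0.035
0.13,-0.13,-0.04,0,0.035
0.13,-0.13,-0.04,0,0.035
0.13,-0.13,-0.04,0,0.035
0.13,-0.13,-0.04,0,0.035' > path.dat && python3 drive.py path.dat|sed -n '2p;5p'
echo '0,-0.15,0,0,0.035
0,-0.15,0,0,0.035
0,-0.15,0,0,0.035
0,-0.15,0,0,0.035
0,-0.15,0,0,0.035' > path.dat && python3 drive.py path.dat|sed -n '2p;5p'
python3 n.py pics/n2.png; python3 m.py; python3 d.py .409 -.406 .15 164
```

```text
ee_pos: [0.4949, 0.0822, 0.1699]
opening: 0.0318
ee_pos: [0.3726, -0.0569, 0.2131]
opening: 0.0352
ee_pos: [0.3837, -0.2087, 0.2116]
opening: 0.0352
red [295 217   2   9  12] [295.7 220.5] [78.5 55.2]
tee [467.1 334.3] xy [ 0.349 -0.365] ang 88.0 L 166 W 76 tri [ 0.372 -0.37  -0.048] 78.2
tee [489.  296.3] xy [ 0.427 -0.412] ang 74.6 L 40 W 39 tri [ 0.422 -0.408  0.03 ] 13.6
flat [462.1 257.3] xy [ 0.527 -0.35 ] ang 177.4 L 59 W 18 tri [ 0.529 -0.35   0.007] 3.8
flat [450.  221.5] xy [ 0.616 -0.323] ang 2.0 L 64 W 16 tri [ 0.618 -0.324  0.007] 2.9
delta [-0.0129 -0.2029  0.0619] turn 19.5 dist 0.213
q [-28. -11. -11.  91.   0. -32.] t 32.85 f [-0.3  0.4 -0.4]
```

View pics/n2.png

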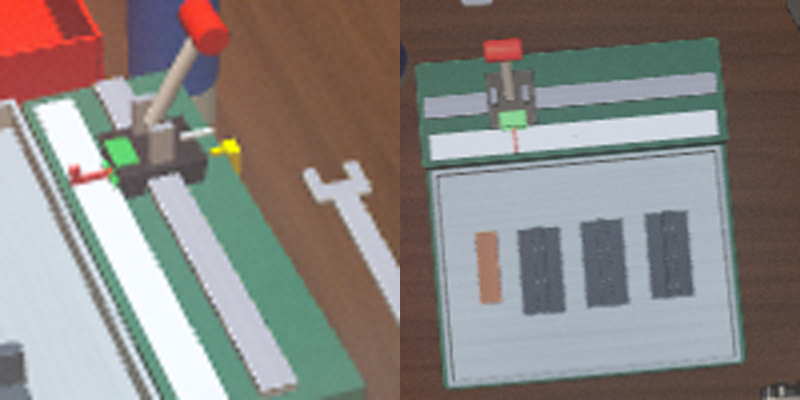

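The needle is at 55.2 with the band centre at about 56, so the batch is right. Now I'll put the remaining tee and two flats in the bin.

```bash
echo '-0.012,-0.195,0.05,19.5,0.035
-0.012,-0.195,0.05,19.5,0.035
-0.012,-0.195,0.05,19.5,0.035
-0.012,-0.195,0.05,19.5,0.035
-0.012,-0.195,0.05,19.5,0.035' > path.dat && python3 drive.py path.dat |sed -n '2,3p'
python3 d.py .409 -.406 .032 164
```

```text
ee_pos: [0.4083, -0.3998, 0.1612]
tcp_rot: [-180.0, 0.0, 164.0]
delta [-0.0023 -0.0058  0.1293] turn 0.0 dist 0.129
q [-44.   7.   2.  85.   0. -28.] t 33.27 f [-0.1 -0.7 -0.5]
```

```bash
echo '-0.002,-0.004,0.04,0,0.035
-0.002,-0.004,0.08,0,0.035
-0.002,-0.004,0.11,0,0.035
-0.002,-0.004,0.127,0,0.035
-0.002,-0.004,0.127,0,0.035' > path.dat && python3 drive.py path.dat |sed -n '2p;4p'
echo '0,0,0,0,0
0,0,0,0,0
0,0,0,0,0
0,0,0,0,0
0,0,0,0,0' > path.dat && python3 drive.py path.dat 70 |sed -n '2p;4,6p'
echo '0,0,-0.04,0,0
0,0,-0.08,0,0
0,0,-0.12,0,0
0,0,-0.16,0,0
0,0,-0.175,0,0' > path.dat && python3 drive.py path.dat |sed -n '2p;4,6p'
echo '-0.05,0.12,0,-19,0
-0.05,0.12,0,-19,0
-0.05,0.12,0,-19,0
-0.05,0.12,0,-19,0
-0.05,0.12,0,-19,0' > path.dat && python3 drive.py path.dat |sed -n '2p;4,6p'
python3 d.py .52 .3 .2 3.5
```

```text
ee_pos: [0.4084, -0.4012, 0.0329]
wrist_force: [-0.2, 0.1, 0.7]
ee_pos: [0.4091, -0.4027, 0.0354]
wrist_force: [0.9, 3.7, 5.4]
opening: 0.0072
grasp_force: 70.9
ee_pos: [0.4091, -0.404, 0.2156]
wrist_force: [0.8, -0.3, -3.1]
opening: 0.0071
grasp_force: 69.9
ee_pos: [0.4908, -0.2996, 0.2091]
wrist_force: [-1.5, -0.5, -3.1]
opening: 0.0074
grasp_force: 69.9
delta [-0.0625  0.597   0.0094] turn -0.3 dist 0.6
q [-31.   8.   8.  90.   0. -35.] t 34.93 f [-1.5 -0.5 -3.1]
```

```bash
for i in 1 2 3; do echo '-0.015,0.2,0,0,0
-0.015,0.2,0,0,0
-0.015,0.2,0,0,0
-0.015,0.2,0,0,0
-0.015,0.2,0,0,0' > path.dat && python3 drive.py path.dat |sed -n '2p;5,6p'; done
python3 d.py .52 .34 .05 3.5
```

```text
ee_pos: [0.4934, -0.0999, 0.2095]
opening: 0.0073
grasp_force: 70.1
ee_pos: [0.4984, 0.1008, 0.2096]
opening: 0.0077
grasp_force: 70.1
ee_pos: [0.5034, 0.3015, 0.2093]
opening: 0.0072
grasp_force: 70.1
delta [-0.0186  0.0377  0.1593] turn -0.6 dist 0.165
q [31.  9. 10. 90. -0. 28.] t 36.18 f [ 1.1 -0.9 -3.5]
```

```bash
echo '-0.017,0.035,0.02,0,0
-0.017,0.035,0.06,0,0
-0.017,0.035,0.1,0,0
-0.017,0.035,0.14,0,0
-0.017,0.035,0.152,0,0' > path.dat && python3 drive.py path.dat |sed -n '2p;4,6p'
echo '0,0,0,0,0.035
0,0,0,0,0.035
0,0,0,0,0.035
0,0,-0.04,0,0.035
0,0,-0.08,0,0.035' > path.dat && python3 drive.py path.dat |sed -n '2p;4,5p'
echo '0,-0.1,-0.06,0,0.035
0,-0.2,-0.08,0,0.035
0,-0.2,-0.08,0,0.035
0,-0.2,-0.08,0,0.035
0,-0.2,-0.08,0,0.035' > path.dat && python3 drive.py path.dat |sed -n '2p;4,5p'
python3 d.py .617 -.323 .16 2
```

```text
ee_pos: [0.5161, 0.333, 0.0504]
wrist_force: [-2.0, -0.7, -4.0]
opening: 0.0071
grasp_force: 70.2
ee_pos: [0.5184, 0.3352, 0.14]
wrist_force: [1.2, -0.3, 0.7]
opening: 0.0352
ee_pos: [0.529, 0.1415, 0.2198]
wrist_force: [2.4, -0.5, 0.4]
opening: 0.0351
delta [-0.0633 -0.4686  0.0597] turn 1.0 dist 0.477
q [15.  4.  5. 91. -0. 12.] t 37.43 f [ 2.4 -0.5  0.4]
```

```bash
for i in 1 2; do echo '0,-0.19,0,0,0.04
0,-0.19,0,0,0.04
0,-0.19,0,0,0.04
0,-0.19,0,0,0.04
0,-0.19,0,0,0.04' > path.dat && python3 drive.py path.dat |sed -n '2p'; done
python3 m.py
python3 d.py .617 -.323 .15 2
```

```text
ee_pos: [0.5389, -0.0504, 0.2191]
ee_pos: [0.5484, -0.2406, 0.2188]
tee [466.  299.9] xy [ 0.429 -0.361] ang 154.2 L 281 W 67 tri [0. 0. 0.] 9000.0
tee [521.8 248.6] xy [ 0.557 -0.512] ang 153.7 L 142 W 35 tri [0. 0. 0.] 9000.0
tee [486.2 215.7] xy [ 0.602 -0.42 ] ang 154.5 L 155 W 152 tri [0. 0. 0.] 9000.0
delta [-0.0643 -0.0855  0.0687] turn 0.7 dist 0.127
q [-24.  11.  12.  91.  -0. -26.] t 38.37 f [-0.4  0.5 -0.8]
```

```bash
echo '-0.06,-0.083,0.06,1,0.04
-0.06,-0.083,0.06,1,0.04
-0.06,-0.083,0.06,1,0.04
-0.06,-0.083,0.06,1,0.04' > path.dat && python3 drive.py path.dat |sed -n '2,3p'
python3 d.py .617 -.323 .025 2
```

```text
ee_pos: [0.6139, -0.3188, 0.151]
tcp_rot: [179.9, -0.2, -178.1]
delta [-0.0033 -0.0044  0.126 ] turn -0.1 dist 0.126
q [-27.  24.  22.  88.  -0. -29.] t 38.7 f [ 1.1  0.3 -0.5]
```

```bash
echo '-0.002,-0.003,0.04,0,0.04
-0.002,-0.003,0.08,0,0.04
-0.002,-0.003,0.11,0,0.04
-0.002,-0.003,0.125,0,0.04
-0.002,-0.003,0.125,0,0.04' > path.dat && python3 drive.py path.dat |sed -n '2p;4p'
echo '0,0,0,0,0
0,0,0,0,0
0,0,0,0,0
0,0,0,0,0
0,0,0,0,0' > path.dat && python3 drive.py path.dat 70 |sed -n '2p;4,6p'
echo '0,0,-0.04,0,0
0,0,-0.08,0,0
0,0,-0.12,0,0
0,0,-0.16,0,0
0,0,-0.175,0,0' > path.dat && python3 drive.py path.dat |sed -n '2p;4,6p'
python3 d.py .53 .28 .2 3.5
```

```text
ee_pos: [0.6137, -0.3178, 0.0284]
wrist_force: [-1.0, -0.2, -1.3]
ee_pos: [0.6161, -0.3194, 0.034]
wrist_force: [-0.6, 2.2, 8.0]
opening: 0.0164
grasp_force: 68.5
ee_pos: [0.6157, -0.3195, 0.2143]
wrist_force: [0.9, 0.1, 0.2]
opening: 0.016
grasp_force: 68.5
delta [0.0651 0.6021 0.0106] turn -1.5 dist 0.606
q [-27.  25.  29.  94.   0. -29.] t 39.95 f [0.9 0.1 0.2]
```

```bash
echo '0.065,0.18,0,-1.5,0
0.065,0.18,0,-1.5,0
0.065,0.18,0,-1.5,0
0.065,0.18,0,-1.5,0
0.065,0.18,0,-1.5,0' > path.dat && python3 drive.py path.dat|sed -n '2p;5p'
for i in 1 2; do echo '0,0.2,0,0,0
0,0.2,0,0,0
0,0.2,0,0,0
0,0.2,0,0,0
0,0.2,0,0,0' > path.dat && python3 drive.py path.dat |sed -n '2p;5,6p'; done
python3 d.py .53 .275 .055 3.5
```

```text
ee_pos: [0.5422, -0.1385, 0.2073]
opening: 0.0156
ee_pos: [0.531, 0.061, 0.2073]
opening: 0.0158
grasp_force: 68.6
ee_pos: [0.5188, 0.261, 0.2072]
opening: 0.016
grasp_force: 68.6
delta [-0.0116  0.0131  0.1523] turn 0.0 dist 0.153
q [27.  8.  8. 90.  0. 23.] t 41.2 f [ 0.  -0.4 -1.6]
```

```bash
echo '-0.01,0.01,0.03,0,0
-0.01,0.01,0.07,0,0
-0.01,0.01,0.11,0,0
-0.01,0.01,0.14,0,0
-0.01,0.01,0.148,0,0' > path.dat && python3 drive.py path.dat |sed -n '2p;4,6p'
echo '0,0,0,0,0.04
0,0,0,0,0.04
0,0,0,0,0.04
0,0,-0.04,0,0.04
0,0,-0.08,0,0.04' > path.dat && python3 drive.py path.dat |sed -n '2p;4,5p'
echo '0,-0.1,-0.06,0,0.04
0,-0.2,-0.08,0,0.04
0,-0.2,-0.08,0,0.04
0,-0.2,-0.08,0,0.04
0,-0.2,-0.08,0,0.04' > path.dat && python3 drive.py path.dat |sed -n '2p;4,5p'
python3 m.py | grep flat
echo '0,-0.2,0,0,0.04
0,-0.2,0,0,0.04
0,-0.2,0,0,0.04
0,-0.2,0,0,0.04
0,-0.2,0,0,0.04' > path.dat && python3 drive.py path.dat |sed -n '2p'
python3 d.py .528 -.35 .15 177.4
```

```text
ee_pos: [0.5266, 0.2678, 0.0532]
wrist_force: [-0.3, -0.0, -1.6]
opening: 0.0156
grasp_force: 68.6
ee_pos: [0.5281, 0.2682, 0.1388]
wrist_force: [1.2, 0.8, 0.9]
opening: 0.0401
ee_pos: [0.5406, 0.0745, 0.2186]
wrist_force: [0.8, 1.2, -0.2]
opening: 0.0397
flat [462. 257.] xy [ 0.527 -0.349] ang 177.4 L 59 W 15 tri [ 0.529 -0.35   0.007] 3.1
ee_pos: [0.5528, -0.1258, 0.217]
delta [ 0.0385 -0.2222  0.0672] turn 6.0 dist 0.235
q [-13.   6.   7.  91.  -0. -16.] t 42.97 f [1.  0.3 0. ]
```

```bash
echo '0.035,-0.195,0.06,6,0.04
0.035,-0.195,0.06,6,0.04
0.035,-0.195,0.06,6,0.04
0.035,-0.195,0.06,6,0.04
0.035,-0.195,0.06,6,0.04' > path.dat && python3 drive.py path.dat |sed -n '2,3p'
python3 d.py .528 -.35 .025 177.4
```

```text
ee_pos: [0.5296, -0.3222, 0.1564]
tcp_rot: [-179.9, 0.2, 177.5]
delta [ 0.0008 -0.0276  0.1315] turn 0.1 dist 0.134
q [-31.  14.   9.  85.   0. -29.] t 43.38 f [-0.1  0.5 -0. ]
```

```bash
echo '0,-0.026,0.03,0,0.04
0,-0.026,0.06,0,0.04
0,-0.026,0.1,0,0.04
0,-0.026,0.125,0,0.04
0,-0.026,0.13,0,0.04' > path.dat && python3 drive.py path.dat |sed -n '2p;4p'
echo '0,0,0,0,0
0,0,0,0,0
0,0,0,0,0
0,0,0,0,0
0,0,0,0,0' > path.dat && python3 drive.py path.dat 70 |sed -n '2p;4,6p'
echo '0,0,-0.04,0,0
0,0,-0.08,0,0
0,0,-0.12,0,0
0,0,-0.16,0,0
0,0,-0.175,0,0' > path.dat && python3 drive.py path.dat |sed -n '2p;4,6p'
python3 d.py .53 .25 .2 3.5
```

```text
ee_pos: [0.5279, -0.346, 0.0236]
wrist_force: [-0.0, -0.2, 1.3]
ee_pos: [0.5293, -0.3465, 0.0266]
wrist_force: [0.2, 2.0, 6.4]
opening: 0.0178
grasp_force: 70.3
ee_pos: [0.5293, -0.3467, 0.207]
wrist_force: [0.7, -0.9, -0.5]
opening: 0.0178
grasp_force: 69.4
delta [0.0255 0.5962 0.0043] turn -6.0 dist 0.597
q [-33.  15.  16.  91.   0. -31.] t 44.63 f [ 0.7 -0.9 -0.5]
```

```bash
echo '0.02,0.19,-0.005,-6,0
0.02,0.19,-0.005,-6,0
0.02,0.19,-0.005,-6,0
0.02,0.19,-0.005,-6,0
0.02,0.19,-0.005,-6,0' > path.dat && python3 drive.py path.dat|sed -n '2p;5p'
for i in 1 2; do echo '0,0.2,0,0,0
0,0.2,0,0,0
0,0.2,0,0,0
0,0.2,0,0,0
0,0.2,0,0,0' > path.dat && python3 drive.py path.dat |sed -n '2p;5,6p'; done
python3 d.py .53 .298 .07 3.5
```

```text
ee_pos: [0.5161, -0.1522, 0.2056]
opening: 0.0179
ee_pos: [0.5038, 0.0469, 0.2055]
opening: 0.0174
grasp_force: 69.4
ee_pos: [0.4916, 0.2468, 0.2053]
opening: 0.0179
grasp_force: 69.4
delta [-0.0414  0.0486  0.1354] turn 0.0 dist 0.15
q [27.  4.  4. 89.  0. 23.] t 45.88 f [0.5 0.  0.1]
```

```bash
echo '-0.03,0.03,0.02,0,0
-0.04,0.048,0.05,0,0
-0.04,0.048,0.09,0,0
-0.04,0.048,0.12,0,0
-0.04,0.048,0.132,0,0' > path.dat && python3 drive.py path.dat |sed -n '2p;4,6p'
echo '0,0,0,0,0.032
0,0,0,0,0.032
0,0,0,0,0.032
0,0,-0.04,0,0.032
0,0,-0.08,0,0.032' > path.dat && python3 drive.py path.dat |sed -n '2p;4,5p'
echo '0.05,0,-0.06,0,0.04
0.2,0,-0.1,0,0.04
0.2,0,-0.1,0,0.04
0.2,0,-0.1,0,0.04
0.2,0,-0.1,0,0.04' > path.dat && python3 drive.py path.dat |sed -n '2p;4,5p'
echo '0.08,0,0,0,0.04
0.08,0,0,0,0.04
0.08,0,0,0,0.04
0.08,0,0,0,0.04
0.08,0,0,0,0.04' > path.dat && python3 drive.py path.dat |sed -n '2p;4,5p'
python3 n.py pics/n3.png; python3 -c "
import cv2
cv2.imwrite('pics/full.png',cv2.imread('pics/tn.png'))"
```

```text
ee_pos: [0.5273, 0.2937, 0.0678]
wrist_force: [-0.8, -0.2, -1.5]
opening: 0.0178
grasp_force: 69.4
ee_pos: [0.5287, 0.2935, 0.1542]
wrist_force: [0.6, 0.2, 0.1]
opening: 0.0322
ee_pos: [0.3465, 0.2826, 0.249]
wrist_force: [-0.9, 0.3, 0.8]
opening: 0.0398
ee_pos: [0.2684, 0.2785, 0.2475]
wrist_force: [-0.2, -0.7, -0.9]
opening: 0.0399
red [295 217   2   9  12] [295.7 220.5] [78.5 55.2]
```

View pics/full.png

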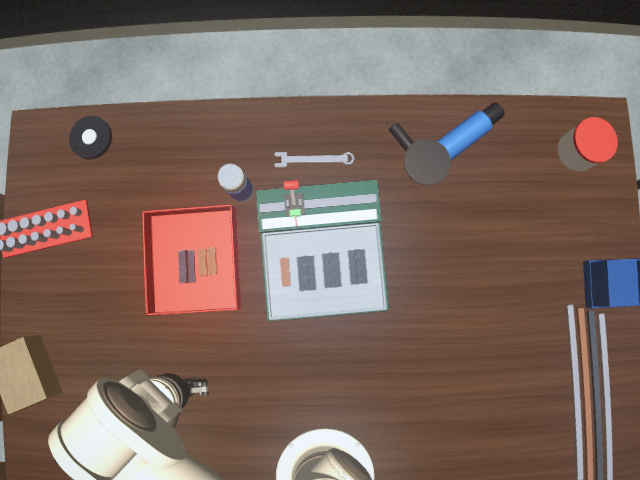

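View pics/sn.png

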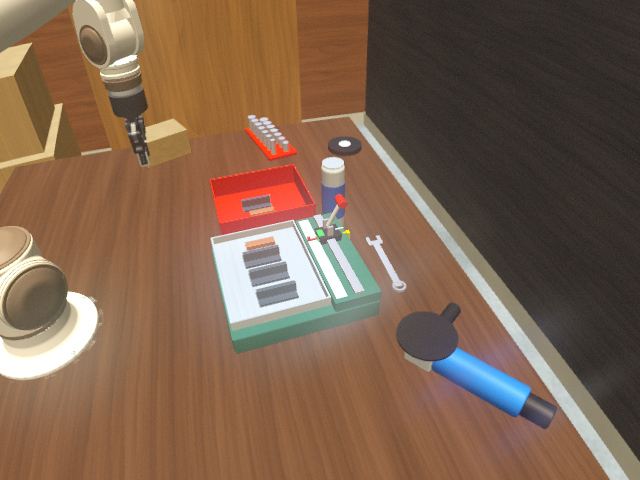

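The bench is clear. Three tees and one flat lie in the pan, one tee and two flats in the bin at about (198,264), and the needle (295.7,220.5) stands at the green band. The bystanders have not moved.

```bash
python3 -c "
from workcell import bot, eyes, order, get_obs
print(order.job_done())"
```

```text
the job is handed in; nothing more can be done
None
```

The job is handed in: the carriage is clamped with its line at the yellow clip (within about 1 mm by camera), the needle rests in the green band with three tees and one flat in the pan, the other tee and two flats are in the bin, and the spray can, grinder and wrench have not moved.

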